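# Push soap bars out of their moulds and pack the gift box

## Task

Take the wooden pusher out of its cradle and with it push every bar of soap right out of its mould sleeve, out of the far end onto the open ledge. Lay the pusher back in the two notches of its cradle, and pack all the soap bars and the palm brush (bristles down) side by side, lying flat on the floor of the open wooden box. Do not disturb the kitchen timer, the spoon rest or the tumbler.

Things in the scene. Friction and masses are not known exactly. Their poses are not given: they have to be found in the camera images.
- mould_rack: Fixed rack, three square aluminium sleeves side by side on a wooden plank. Origin on the worktop below the middle of the middle sleeve; +y = push direction (roughly to the robot's left), z up. Sleeve axes at x = -58, 0, +58 mm, 95 mm up. Sleeves run from y = -40 (near mouth, pusher goes in) to +40 mm (far mouth), open both ends; inside 43 wide, 46 high; outside 49 wide, top at z = 125 mm.
- mould_rack_deck (a point): Middle of the plank's top, 75 mm above the rack's origin, same axes. The plank (190 mm wide) is the sleeves' floor and goes on past the far mouths as a flat open ledge to y = +165 mm, no lip at its end. A springy silicone strip in each roof hangs to 39 mm above the plank and presses on the bar, so it sticks: about 6 to 9 N to slide it. Rack, cradle and box vary in place and heading.
- pusher_mid (a point): Centre of the grip block of the loose wooden pusher, a straight stick along its y axis: square block 30 x 30 mm, 60 long (y -30 to +30), round shaft 22 mm thick from y = +30 to the flat tip at +155, round tail 22 mm thick from y = -30 to -70. About 0.12 kg, balance point near y = +20 mm. It starts lying level in its cradle.
- pusher_tip (a point): Centre of the flat tip of the pusher's shaft, 155 mm along +y from the centre of the grip block; same axes.
- cradle_mid (a point): Where pusher_mid lies when the pusher rests in its fixed cradle: 110 mm above the worktop, y along the pusher towards its tip, z up. Two V notches, 12 mm thick, at y = -50 (takes the tail) and +70 mm (takes the shaft), 51 mm wide at the top, 120 mm above the worktop; the block hangs free between, over a 10 mm base. The fruit basket, 110 mm high (fruit higher), stands about 6 cm beyond in x.
- soap_short_mid (a point): Centre of the shortest soap bar, a loose square bar 40 x 40 mm in section and 52 mm long along its own y axis, z up, about 88 g. Starts in the middle of one of the sleeves, lengthwise; which one varies. Two or three of the bars are present (absent: None).
- soap_mid_mid (a point): Centre of the middle-sized soap bar, a loose square bar 40 x 40 mm in section and 60 mm long along its own y axis, z up, about 102 g. Starts in the middle of one of the sleeves, lengthwise; which one varies. Two or three of the bars are present (absent: None).
- soap_long_mid (a point): Centre of the longest soap bar, a loose square bar 40 x 40 mm in section and 68 mm long along its own y axis, z up, about 116 g. Starts in the middle of one of the sleeves, lengthwise; which one varies. Two or three of the bars are present (absent: None).
- gift_box: Fixed open wooden box, no lid; origin on the worktop under its centre. Outside 186 (x) x 136 (y) x 50 mm high; walls and floor 6 mm, so 174 x 124 mm inside. Bars and brush fit side by side along the box's x with their lengths along its y: three bars and the brush leave 16 mm over in all; at least 28 mm of room at each end of every piece.
- palm_brush_knob (a point): Centre of the round knob on top of the loose palm brush (a small kitchen scrubbing brush), 62 mm above its bristle ends, z up. Dark wooden back 38 mm wide (x) and 66 mm long (y), its top 36 mm up, over pale bristles; on it the knob, 28 mm thick, from 49 to 75 mm up. About 90 g. Starts upright, bristles down, on the worktop to the right of the fruit basket.
- kitchen_timer: Kitchen timer, round, 66 mm across and 43 mm high, a bystander at the back; origin at the middle of its underside. Leave it alone.
- spoon_rest: Ceramic spoon rest 148 x 69 x 36 mm, a bystander at the front edge; origin at the middle of its underside. Leave it alone.
- tumbler: Drinking glass 81 mm across and 92 mm high, a bystander behind the rack; origin at the middle of its underside. Leave it alone.
Things that resemble listed ones, but are neither listed nor needed, are in the scene too. Leave any turquoise look-alike of the part that bears palm_brush_knob alone.

How it is judged:
On the way, in this order (a step that is already met when the one before it is completed fails the run):
1. the pusher is lifted out of its cradle (z of pusher_mid in the frame of cradle_mid above 0.03 m), for 0.1 s.
2. every soap bar present has been pushed out past the far mouth of its sleeve (or is already down off the rack), while the pusher's tip is still in the far half of a sleeve or over the ledge ((y of soap_short_mid in the frame of mould_rack above 0.065 m or height (world z) of soap_short_mid below 0.06 m) and (y of soap_mid_mid in the frame of mould_rack above 0.069 m or height (world z) of soap_mid_mid below 0.06 m) and (y of soap_long_mid in the frame of mould_rack above 0.073 m or height (world z) of soap_long_mid below 0.06 m) and y of pusher_tip in the frame of mould_rack between 0.005 and 0.16 m and x of pusher_tip in the frame of mould_rack between -0.085 and 0.085 m and z of pusher_tip in the frame of mould_rack between 0.075 and 0.125 m), for 0.1 s.
At the end, for the whole second after the job is handed in: Every soap bar present and the palm brush (bristles down) lie flat on the box floor (centre within the walls, height within about 6 mm); the pusher rests in both cradle notches (grip block within 7 mm across, 18 mm along, 8 mm in height; 0.12 rad); all at rest (x of soap_short_mid in the frame of gift_box between -0.076 and 0.076 m and y of soap_short_mid in the frame of gift_box between -0.047 and 0.047 m and z of soap_short_mid in the frame of gift_box between 0.012 and 0.032 m and x of soap_mid_mid in the frame of gift_box between -0.076 and 0.076 m and y of soap_mid_mid in the frame of gift_box between -0.047 and 0.047 m and z of soap_mid_mid in the frame of gift_box between 0.012 and 0.032 m and x of soap_long_mid in the frame of gift_box between -0.076 and 0.076 m and y of soap_long_mid in the frame of gift_box between -0.047 and 0.047 m and z of soap_long_mid in the frame of gift_box between 0.012 and 0.032 m and x of palm_brush_knob in the frame of gift_box between -0.076 and 0.076 m and y of palm_brush_knob in the frame of gift_box between -0.047 and 0.047 m and z of palm_brush_knob in the frame of gift_box between 0.058 and 0.074 m and x of pusher_mid in the frame of cradle_mid between -0.007 and 0.007 m and y of pusher_mid in the frame of cradle_mid between -0.018 and 0.018 m and z of pusher_mid in the frame of cradle_mid between -0.008 and 0.008 m and angle between the y axis of pusher_mid and the y axis of cradle_mid, either way round below 0.12 rad and linear speed of each of soap_short, soap_mid, soap_long, palm_brush, pusher below 0.02 m/s); the robot touches nothing.
It fails at once if the kitchen timer is disturbed (moved more than 25 mm) (distance of kitchen_timer from where it was at the start of the episode above 0.025 m).
It fails at once if the spoon rest is disturbed (moved more than 25 mm) (distance of spoon_rest from where it was at the start of the episode above 0.025 m).
It fails at once if the tumbler is disturbed (moved more than 25 mm) (distance of tumbler from where it was at the start of the episode above 0.025 m).
Of soap_short, soap_mid, soap_long only 2 to 3 are there at a start; the rules pass over those that are not, and their reading is None.
At some moment in a run one of palm_brush may be knocked a few centimetres aside while the robot is not near it.
Once in a run the grip may slacken for a moment while it holds something.
It also fails if it takes over 210 s, if anything falls off the work surface, if the arm or the gripper's body presses on something with over 40 N, if the wrist force passes 120 N, or if a joint passes its speed limit or range.

## Robot

A 6-joint arm with a two-finger parallel gripper is mounted at the origin on a cart in front of the work surface, level with it; the furniture and walls round the work are solid. World frame = base frame: x ahead of the robot, y to its left, z up, the work surface at z = 0. Lengths are in m, angles in rad, forces in N, time in s.
With the tool pointing down it reaches from about 0.25 to 0.775 m from the base axis. Payload 4 kg.
Tool frame: the origin (TCP) lies at the centre of the arm's flange, where the gripper is bolted on; the fingertips stand 199 mm ahead of it and the grasp point (between the pads) lies 180 mm ahead of it (robot.tcp_to_tips is the z of the fingertips in the tool frame, in m); z points along the fingers, y is the line along which they close (so a half turn about z gives the same grasp; the last joint's range is limited). The gripper opens to 94 mm and grips with 3 to 60 N. Pads are 16 mm wide; open, the fingers measure 119 mm over their backs; the gripper's body (75 mm by 177 mm) begins 78 mm behind the grasp point.
Start: joints at [-1.438, 0.087, 1.371, -0, 1.684, -0.103], TCP at [0.128, -0.535, 0.405] pointing down, gripper open.
Joint ranges: [-3.1, 3.1], [-0.76, 2.03], [0.27, 2.55], [-1.08, 4.22], [0.17, 2.65], [-2.57, 2.57]. Speed limits (rad/s): [2.79, 2.79, 3.14, 3.14, 3.14, 3.14].

## Interface

Orientations are given as [roll, pitch, yaw] about the fixed x, y, z axes, in that order (R = Rz(yaw) Ry(pitch) Rx(roll)).
In Python, from bench import robot gives the robot as it stands.
- The arm moves only by the tool play_rows, never from a script. Its arguments are lists of equal length, an entry for each row: "translation": the shift along the tool's x, y, z scaled (see below), a list of three; "twist": the turn, a rotation vector about the tool's x, y, z scaled (see below), a list of three; "gripper": the opening, from -1 (shut) to 1 (fully open). A call has 1 to 8 rows; each row shifts and turns the commanded pose from where the row before left it, along the tool's axes as they then stand; what a row does not reach is not made up. The controller multiplies each number of a shift by 0.04 m and each number of a turn by 0.1 rad. A row lasts 1/10 s, in which the tool goes at most 50 mm and 8.59 degrees, less where a joint would pass 70% of its speed; a pose out of reach is approached as far as the arm can. A call with a number of a shift or a turn outside -1 to 1 is refused whole. A call with a gripper value outside its range is refused whole. The fingers move at their own pace and stop on an object; the grip force is fixed at half the most. Time passes only in rows, so rows that do not move let the fingers close. It gives the time, the measured TCP pose, the force, the opening and the grip force at its end, in the units of the state.
- robot.get_obs(): the state, without advancing time (a new reading comes with each control period).
- robot.snapshot(name): name is "scene" or "top" or "wrist"; returns the picture (420x560x3 uint8, red, green, blue); there is no depth.
- robot.camera_model(name): a dict with "camera_matrix" (3x3 intrinsics, pixels), "rvec" (rotation vector, rad) and "tvec" (3), from world to camera coordinates, as OpenCV has them. Camera axes: x right, y down, z forward; pixel columns grow to the right and rows downward; lengths in m; the calibration is good to about 2 mm. The wrist camera is an equidistant fisheye: a pixel r from the principal point sees the ray r / f radians off the axis. A picture is of the moment at which its call begins: read the wrist's pose just before it. camera_model takes no time and is no camera call; for the wrist camera it gives the pose at the moment of the call.
- robot.close_job(): hands the job in; it is judged then, once.
Trained networks look in the newest picture that a camera, given by its name, has taken for a name from the list of things; names that differ only in an ending like _2 or _b are one class to them, and where a whole thing is asked for, a point or a joint stands for the part that bears it (a point fixed in the world has none). Each returns a list of dicts, best first, with "score" (0 to 1); they miss things now and then, are a little off and sometimes report something else, mostly with a low value. They report only what shows in the picture. A call takes as long as a camera call. They do not tell look-alikes from the thing itself.
- robot.recognise(name, camera): "centre" ([x, y, z] in m, in world coordinates, good to about 4 mm: the middle of the surface that is visible of it).
- robot.spot_point(name, camera): "centre" ([x, y, z] in m, in world coordinates, good to about 4 mm: a listed point, or the origin of a listed thing).
The state is a dict: "time": time; "joint_positions": joint angles; "qvel": joint speeds; "joint_torque": joint torques, N m; "tool_pos": TCP position; "ee_rot": TCP orientation; "wrist_force": force on the tool from outside, world axes, zero at the start; "wrist_torque": the same for the moment, N m; "width": finger opening in m; "finger_force": force on a finger pad.
Only numpy, scipy, OpenCV 4.12 (cv2) and the standard library are available. Lean on these libraries where they do the work, as an engineer would, in place of code of your own. Each camera call takes 0.05 s, during which the arm holds its last target. There are 200 camera calls.

## Working session

There is one attempt and no reset: what is moved stays moved. The work goes in short steps, Python scripts to look and compute and a tool call to move; the robot and the scene stay as the last step left them, time stands still between calls to the robot, and variables do not carry over. Pictures are saved under pics/ and viewed, at most 14 in all, crops included, and the job is handed in when it is done.

Besides the shell and the picture viewer there is one more tool, called after "Emit:" as name(argument=value, ...) on one line, values as JSON. play_rows: Moves the arm, as the interface text tells. Its arguments: {"type":"object","properties":{"translation":{"type":"array","items":{"type":"array","items":{"type":"number","minimum":-1,"maximum":1}}},"twist":{"type":"array","items":{"type":"array","items":{"type":"number","minimum":-1,"maximum":1}}},"gripper":{"type":"array","items":{"type":"number"}}},"required":["translation","twist","gripper"]}

```bash
mkdir -p pics; ls; cat > h.py <<'E'
import numpy as np, cv2
from bench import robot
from scipy.spatial.transform import Rotation as R
def snap(cam,name):
    im=robot.snapshot(cam); cv2.imwrite(f'pics/{name}.png',im[:,:,::-1]); return im
def proj(cam,P):
    m=robot.camera_model(cam)
    return cv2.projectPoints(np.array(P,float).reshape(-1,1,3),np.array(m['rvec'],float),np.array(m['tvec'],float),np.array(m['camera_matrix'],float),None)[0].reshape(-1,2)
def ray(cam,uv,z):
    m=robot.camera_model(cam);K=np.array(m['camera_matrix']);Rm=cv2.Rodrigues(np.array(m['rvec'],float))[0];t=np.array(m['tvec'],float).ravel()
    d=Rm.T@np.linalg.inv(K)@np.array([uv[0],uv[1],1.]);c=-Rm.T@t
    return c+d*(z-c[2])/d[2]
E
python3 - <<'E'
from h import *
a=snap('scene','s0');b=snap('top','t0')
for n in ['mould_rack','mould_rack_deck','pusher_mid','pusher_tip','cradle_mid','soap_short_mid','soap_mid_mid','soap_long_mid','gift_box','palm_brush_knob','kitchen_timer','spoon_rest','tumbler']:
    for c in ['scene','top']:
        r=robot.spot_point(n,c); print(n,c,[(np.round(x['centre'],3).tolist(),round(x['score'],2)) for x in r[:4]])
print(robot.get_obs())
E
```

```text
pics
mould_rack scene [([0.534, 0.255, -0.003], 0.81)]
mould_rack top [([0.531, 0.252, -0.001], 0.9)]
mould_rack_deck scene [([0.534, 0.257, 0.074], 0.92)]
mould_rack_deck top [([0.534, 0.254, 0.074], 0.66)]
pusher_mid scene [([0.423, -0.214, 0.107], 0.89), ([0.477, 0.257, 0.093], 0.54)]
pusher_mid top [([0.425, -0.21, 0.11], 0.92)]
pusher_tip scene [([0.441, -0.056, 0.108], 0.7)]
pusher_tip top [([0.424, -0.21, 0.11], 0.72), ([0.442, -0.06, 0.107], 0.66)]
cradle_mid scene [([0.428, -0.21, 0.111], 0.85)]
cradle_mid top [([0.427, -0.208, 0.114], 0.57), ([0.779, -0.045, -0.001], 0.44), ([0.726, 0.291, 0.0], 0.29)]
soap_short_mid scene [([0.594, 0.258, 0.094], 0.64), ([0.532, 0.254, 0.094], 0.19)]
soap_short_mid top []
soap_mid_mid scene [([0.474, 0.262, 0.094], 0.48)]
soap_mid_mid top []
soap_long_mid scene [([0.365, 0.084, -0.002], 0.66), ([0.535, 0.252, 0.093], 0.51)]
soap_long_mid top [([0.531, 0.253, 0.097], 0.52)]
gift_box scene [([0.588, 0.071, 0.0], 0.83)]
gift_box top [([0.592, 0.069, -0.001], 0.93)]
palm_brush_knob scene [([0.782, -0.042, -0.002], 0.7), ([0.504, -0.432, 0.062]
[... 466 characters left out ...]
], 0.5)]
{'time': 1.4, 'joint_positions': array([-1.43807823e+00,  8.71952248e-02,  1.37067349e+00, -1.39727736e-05,
        1.68359529e+00, -1.03062854e-01]), 'qvel': array([-0.00042174, -0.00068788, -0.00027578, -0.0002928 ,  0.00106559,
       -0.00075786]), 'joint_torque': array([-5.52956976e-05, -3.40032971e+01, -3.02593732e+01,  7.17423507e-02,
        2.35845713e-02, -2.34905309e-05]), 'tool_pos': array([ 0.12849524, -0.53478404,  0.40472195]), 'ee_rot': array([3.14146612e+00, 2.70455458e-05, 2.35779371e-01]), 'wrist_force': array([-0.06008176, -1.02656258, -0.06821397]), 'wrist_torque': array([ 0.02317928,  0.01296343, -0.07408412]), 'finger_force': 0.0, 'width': 0.09362231481665487}
```

View pics/s0.png

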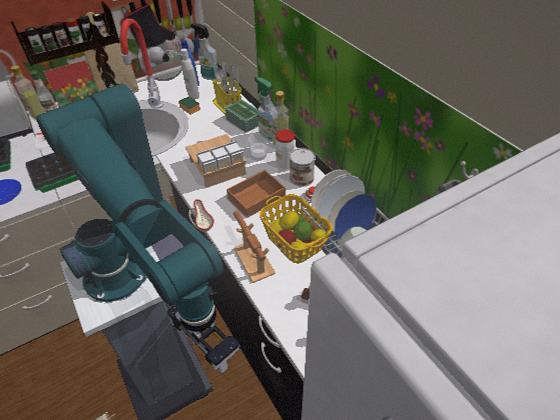

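View pics/t0.png

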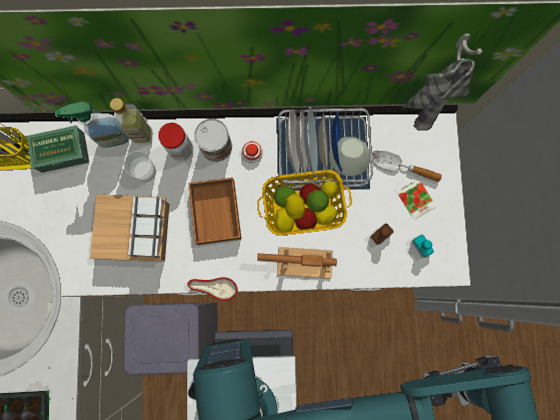

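The top view shows the dark wooden brush at pixel (381,234), the turquoise look-alike at (424,245), the pusher at (297,261), the box at (214,210) and the rack at (130,227). The dark wood fits the description. I'll confirm it in an enlarged crop.

```bash
python3 - <<'E'
import cv2
t=cv2.imread('pics/t0.png')
cv2.imwrite('pics/c1.png',cv2.resize(t[175:305,80:250],None,fx=4.5,fy=4.5,interpolation=cv2.INTER_CUBIC))
cv2.imwrite('pics/c2.png',cv2.resize(t[210:300,250:450],None,fx=4,fy=4,interpolation=cv2.INTER_CUBIC))
E
```

```text
(no output)
```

View pics/c1.png

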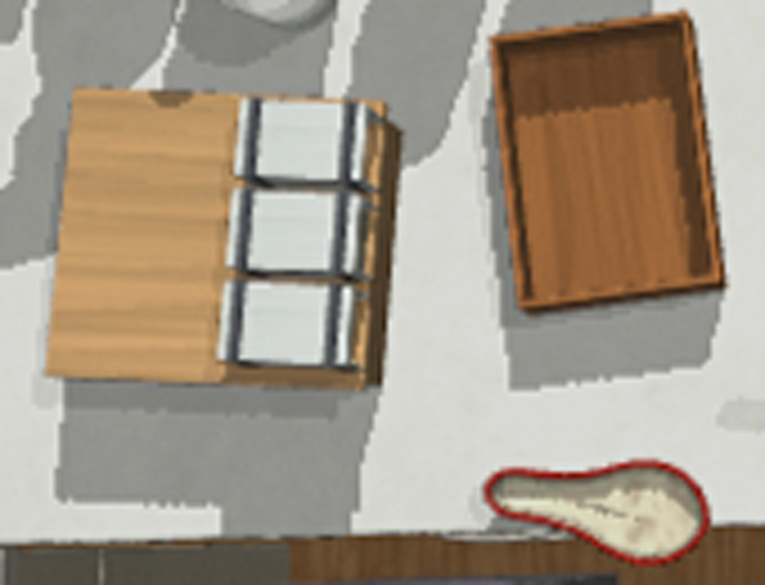

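View pics/c2.png

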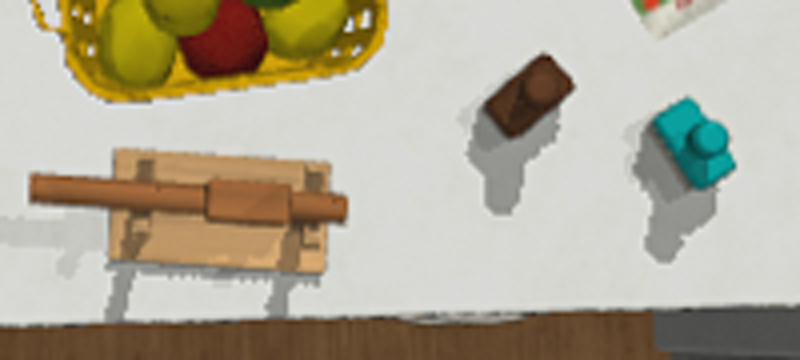

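The crops confirm the dark wooden brush, at crop (530,95), with its back elongated diagonally. The rack plank, the box rim and the pusher ends are all crisp, so I'll fit poses from those corners.

```bash
python3 - <<'E'
from h import *
from scipy.optimize import least_squares
def fit(name,pix,off,s,loc,x0):
    pix=np.array(pix)/s+np.array(off); loc=np.array(loc)
    def res(p):
        c,si=np.cos(p[2]),np.sin(p[2])
        W=np.c_[p[0]+c*loc[:,0]-si*loc[:,1],p[1]+si*loc[:,0]+c*loc[:,1],loc[:,2]]
        return (proj('top',W)-pix).ravel()
    r=least_squares(res,x0); print(name,np.round(r.x,4),np.round(r.fun,1))
o1=(80,175);o2=(250,210)
fit('rack',[(72,88),(45,375),(220,382)],o1,4.5,[(.095,.165,.075),(-.095,.165,.075),(-.095,.052,.075)][:2],(.53,.25,0))
# sleeve tops outer: far-top corner of back sleeve, etc
fit('sleeves',[(242,98),(219,364),(385,101),(352,369)],o1,4.5,[(.0825,.04,.125),(-.0825,.04,.125),(.0825,-.04,.125),(-.0825,-.04,.125)],(.53,.25,0))
fit('box',[(490,38),(688,12),(724,287),(523,311)],o1,4.5,[(.093,.068,.05),(.093,-.068,.05),(-.093,-.068,.05),(-.093,.068,.05)],(.59,.07,0))
fit('pusher',[(31,187),(347,209)],o2,4,[(0,.155,.115),(0,-.07,.115)],(.424,-.21,0))
fit('cradlebase',[(115,148),(330,162),(325,273),(107,260)],o2,4,[(.045,.09,.01),(.045,-.07,.01),(-.045,-.07,.01),(-.045,.09,.01)],(.424,-.21,0))
fit('brush',[(545,54),(576,88),(513,138),(484,104)],o2,4,[(.019,.033,.036),(.019,-.033,.036),(-.019,-.033,.036),(-.019,.033,.036)],(.51,-.432,.6))
fit('brush2',[(545,54),(576,88),(513,138),(484,104)],o2,4,[(.019,-.033,.036),(-.019,-.033,.036),(-.019,.033,.036),(.019,.033,.036)],(.51,-.432,-.6))
for n in ['soap_short_mid','soap_mid_mid','soap_long_mid']:
  pass
print(robot.camera_model('top')['tvec'])
E
```

```text
Traceback (most recent call last):
ValueError: operands could not be broadcast together with shapes (2,2) (3,2)
```

```bash
cat > fit.py <<'E'
from h import *
from scipy.optimize import least_squares
def fit(name,pix,off,s,loc,x0,cam='top'):
    pix=(np.array(pix)+.5)/s-.5+np.array(off); loc=np.array(loc)
    def res(p):
        c,si=np.cos(p[2]),np.sin(p[2])
        W=np.c_[p[0]+c*loc[:,0]-si*loc[:,1],p[1]+si*loc[:,0]+c*loc[:,1],loc[:,2]]
        return (proj(cam,W)-pix).ravel()
    r=least_squares(res,x0,x_scale=(.01,.01,.1)); print(name,np.round(r.x,4),np.round(r.fun,1)); return r.x
E
python3 - <<'E'
from fit import *
o1=(80,175);o2=(250,210)
fit('rack',[(72,88),(45,375)],o1,4.5,[(.095,.165,.075),(-.095,.165,.075)],(.53,.25,0))
fit('sleeves',[(242,98),(219,364),(385,101),(352,369)],o1,4.5,[(.0825,.04,.125),(-.0825,.04,.125),(.0825,-.04,.125),(-.0825,-.04,.125)],(.53,.25,0))
fit('box',[(490,38),(688,12),(724,287),(523,311)],o1,4.5,[(.093,.068,.05),(.093,-.068,.05),(-.093,-.068,.05),(-.093,.068,.05)],(.59,.07,0))
fit('pusher',[(31,187),(347,209)],o2,4,[(0,.155,.115),(0,-.07,.115)],(.424,-.21,0))
fit('cradlebase',[(115,148),(330,162),(325,273),(107,260)],o2,4,[(.045,.09,.01),(.045,-.07,.01),(-.045,-.07,.01),(-.045,.09,.01)],(.424,-.21,0))
p=[(545,54),(576,88),(513,138),(484,104)]
fit('brush',p,o2,4,[(.019,-.033,.036),(-.019,-.033,.036),(-.019,.033,.036),(.019,.033,.036)],(.51,-.432,-.6))
fit('brush2',p,o2,4,[(.019,.033,.036),(.019,-.033,.036),(-.019,-.033,.036),(-.019,.033,.036)],(.51,-.432,.6))
m=robot.camera_model('top');print(-cv2.Rodrigues(np.array(m['rvec'],float))[0].T@np.array(m['tvec']).ravel())
E
```

```text
rack [ 0.5354  0.2583 -0.0589] [ 0.  -0.4 -0.   0.4]
sleeves [ 0.5328  0.254  -0.0808] [ 1.6  0.3  0.7 -0.9 -2.1  1.2 -0.2 -0.4]
box [0.5864 0.0716 0.1127] [-0.2  0.2  0.6 -0.   0.3 -0.6 -0.7  0.4]
pusher [ 0.426  -0.2104 -0.0948] [-0.3 -0.   0.3  0. ]
cradlebase [ 0.4261 -0.2052 -0.0888] [ 0.7 -0.8 -0.6 -1.  -0.8  1.   0.8  0.9]
brush [ 0.5054 -0.4301  0.6511] [ 0.3 -1.2  0.8  0.  -0.1  1.2 -1.  -0.1]
brush2 [ 0.5055 -0.43   -0.919 ] [-6.2 -1.9  0.3  6.5  6.5  1.9 -0.5 -6.6]
[ 0.33784595 -0.10858141  1.48612382]
```

```bash
cat > plan.py <<'E'
from h import *
def rot(y): return R.from_euler('xyz',[np.pi,0,y])
def plan(wps,start=None,step=.04,gr=None):
    """wps: list of (grasp xyz, yaw[, step]); prints rows in groups of 8"""
    o=robot.get_obs(); 
    if start is None: q=R.from_euler('xyz',o['ee_rot']); p=np.array(o['tool_pos'])
    else: q=rot(start[1]); p=np.array(start[0])+[0,0,.18]
    rows=[]
    for w in wps:
        st=w[2] if len(w)>2 else step
        tp=np.array(w[0],float)+[0,0,.18]; tq=rot(w[1])
        ang=(q.inv()*tq).magnitude(); n=max(int(np.ceil(np.linalg.norm(tp-p)/st)),int(np.ceil(ang/.098)),1)
        for k in range(n):
            m=n-k
            rv=(q.inv()*tq).as_rotvec()/m
            tr=q.inv().apply((tp-p)/m)
            a=np.round(tr/.04,2); b=np.round(rv/.1,2)+0.
            rows.append((a+0.,b)); p=p+q.apply(a*.04); q=q*R.from_rotvec(b*.1)
    for i in range(0,len(rows),8):
        g=rows[i:i+8]; print('T',[r[0].tolist() for r in g]); print('W',[r[1].tolist() for r in g])
    print('end',np.round(p-[0,0,.18],4),np.round(q.as_euler('xyz'),3))
E
python3 - <<'E'
from plan import *
plan([((.426,-.202,.20),-.095+np.pi/2)])
E
```

```text
T [[0.71, -0.49, 0.05], [0.75, -0.42, 0.05], [0.78, -0.35, 0.05], [0.81, -0.27, 0.05], [0.84, -0.19, 0.05], [0.85, -0.11, 0.05], [0.86, -0.03, 0.05], [0.86, 0.05, 0.04]]
W [[0.0, 0.0, -0.95], [0.0, 0.0, -0.95], [0.0, 0.0, -0.95], [0.0, 0.0, -0.96], [0.0, 0.0, -0.95], [0.0, 0.0, -0.96], [0.0, 0.0, -0.95], [0.0, 0.0, -0.96]]
T [[0.85, 0.14, 0.05], [0.83, 0.21, 0.04], [0.8, 0.29, 0.05], [0.78, 0.37, 0.04], [0.73, 0.45, 0.05]]
W [[0.0, 0.0, -0.95], [0.0, 0.0, -0.96], [0.0, 0.0, -0.95], [0.0, 0.0, -0.96], [0.0, 0.0, -0.95]]
end [ 0.4262 -0.2021  0.1999] [3.142 0.    1.476]
```

Emit:
play_rows(translation=[[0.71, -0.49, 0.05], [0.75, -0.42, 0.05], [0.78, -0.35, 0.05], [0.81, -0.27, 0.05], [0.84, -0.19, 0.05], [0.85, -0.11, 0.05], [0.86, -0.03, 0.05], [0.86, 0.05, 0.04]], twist=[[0, 0, -0.95], [0, 0, -0.95], [0, 0, -0.95], [0, 0, -0.96], [0, 0, -0.95], [0, 0, -0.96], [0, 0, -0.95], [0, 0, -0.96]], gripper=[0.3, 0.3, 0.3, 0.3, 0.3, 0.3, 0.3, 0.3])

```text
time: 2.2
tool_pos: [0.3121, -0.3285, 0.3891]
ee_rot: [3.141, 0.0, 1.003]
wrist_force: [0.3, -0.5, -0.8]
width: 0.0609
finger_force: 0.0
```

Emit:
play_rows(translation=[[0.85, 0.14, 0.05], [0.83, 0.21, 0.04], [0.8, 0.29, 0.05], [0.78, 0.37, 0.04], [0.73, 0.45, 0.05], [0, 0, 0], [0, 0, 0]], twist=[[0, 0, -0.95], [0, 0, -0.96], [0, 0, -0.95], [0, 0, -0.96], [0, 0, -0.95], [0, 0, 0], [0, 0, 0]], gripper=[0.3, 0.3, 0.3, 0.3, 0.3, 0.3, 0.3])

```text
time: 2.9
tool_pos: [0.4263, -0.2017, 0.3798]
ee_rot: [-3.141, 0.001, 1.477]
wrist_force: [-0.2, 0.3, 0.2]
width: 0.0615
finger_force: 0.0
```

```bash
cat > look.py <<'E'
from h import *
import sys
def look(names,cams=('wrist','top','scene'),save=None):
    for c in cams:
        im=robot.snapshot(c)
        if save: cv2.imwrite(f'pics/{save}_{c}.png',im[:,:,::-1])
    for n in names:
        for c in cams:
            print(n,c,[(np.round(x['centre'],3).tolist(),round(x['score'],2)) for x in robot.spot_point(n,c)[:4]])
    o=robot.get_obs(); print(round(o['time'],1),np.round(o['tool_pos']-[0,0,.18],4),np.round(o['ee_rot'],3),np.round(o['wrist_force'],1),round(o['width'],4),o['finger_force'])
E
python3 - <<'E'
from look import *
look(['pusher_mid','cradle_mid','pusher_tip'],('wrist',),'w1')
from plan import *
E
```

```text
pusher_mid wrist [([0.422, -0.21, 0.112], 0.69)]
cradle_mid wrist []
pusher_tip wrist [([0.442, -0.059, 0.11], 0.64)]
3.1 [ 0.4256 -0.2029  0.2   ] [3.141e+00 1.000e-03 1.474e+00] [ 0.  -0.3 -0.2] 0.0612 0.0
```

Emit:
play_rows(translation=[[0, 0, 0.7], [0, 0, 0.7], [0, 0, 0.5], [0, 0, 0.2], [0, 0, 0], [0, 0, 0], [0, 0, 0], [0, 0, 0]], twist=[[0, 0, 0], [0, 0, 0], [0, 0, 0], [0, 0, 0], [0, 0, 0], [0, 0, 0], [0, 0, 0], [0, 0, 0]], gripper=[0.3, 0.3, 0.3, 0.3, 0.3, -1, -1, -1])

```text
time: 3.9
tool_pos: [0.4264, -0.2023, 0.2972]
ee_rot: [3.139, 0.001, 1.476]
wrist_force: [-0.1, 0.5, -0.3]
width: 0.0404
finger_force: 0.0
```

Emit:
play_rows(translation=[[0, 0, 0], [0, 0, 0], [0, 0, -0.2], [0, 0, -0.5], [0, 0, -0.5], [0, 0, -0.5], [0, 0, 0], [0, 0, 0]], twist=[[0, 0, 0], [0, 0, 0], [0, 0, 0], [0, 0, 0], [0, 0, 0], [0, 0, 0], [0, 0, 0], [0, 0, 0]], gripper=[-1, -1, -1, -1, -1, -1, -1, -1])

```text
time: 4.7
tool_pos: [0.4261, -0.202, 0.3638]
ee_rot: [-3.142, 0.0, 1.476]
wrist_force: [0.7, 0.5, -2.1]
width: 0.0297
finger_force: 30.0
```

```bash
python3 - <<'E'
from look import *
look(['pusher_mid','pusher_tip'],('wrist','top','scene'),'p2')
look(['mould_rack','mould_rack_deck','soap_short_mid','soap_mid_mid','soap_long_mid','gift_box'],('wrist',))
E
```

```text
pusher_mid wrist [([0.42, -0.211, 0.184], 0.67)]
pusher_mid top []
pusher_mid scene [([0.425, -0.21, 0.174], 0.69)]
pusher_tip wrist []
pusher_tip top [([0.511, -0.431, 0.062], 0.71), ([0.439, -0.06, 0.175], 0.49)]
pusher_tip scene []
5.2 [ 0.4261 -0.202   0.1834] [-3.141 -0.     1.476] [ 0.1  0.5 -1.5] 0.0298 29.998079538345337
mould_rack wrist []
mould_rack_deck wrist []
soap_short_mid wrist []
soap_mid_mid wrist []
soap_long_mid wrist []
gift_box wrist []
5.5 [ 0.4262 -0.2021  0.1839] [3.141 0.    1.476] [-0.4  0.2 -0.6] 0.0299 29.998025000095367
```

```bash
cat > rk.py <<'E'
from plan import *
O=np.array([.534,.2555]);Y=-.07
def rk(x,y,O=O,yaw=Y): c,s=np.cos(yaw),np.sin(yaw); return O+[c*x-s*y,s*x+c*y]
def pg(xs,tip,z=.101): return (*rk(xs,tip-.147),z)
E
python3 - <<'E'
from rk import *
print(ray('top',(258,205),.11),ray('top',(262,230),.1))
yw=Y+np.pi/2
for xs in(-.058,0,.058): print(pg(xs,-.06),pg(xs,.076))
a=pg(-.058,-.06,.18)
plan([(a,yw),(pg(-.058,-.06),yw,.03)])
print(rk(0,-.04),robot.recognise('mould_rack','top'))
E
```

```text
[ 0.58842767 -0.06133356  0.11      ] [ 0.51702777 -0.07110847  0.1       ]
(np.float64(0.46166387258644054), np.float64(0.05306362809314802), 0.101) (np.float64(0.471176099824345), np.float64(0.18873056412759406), 0.101)
(np.float64(0.5195218306011308), np.float64(0.04900694294757113), 0.101) (np.float64(0.5290340578390352), np.float64(0.18467387898201715), 0.101)
(np.float64(0.577379788615821), np.float64(0.04495025780199424), 0.101) (np.float64(0.5868920158537254), np.float64(0.18061719383644026), 0.101)
T [[0.92, 0.04, 0.01], [0.92, 0.04, 0.01], [0.92, 0.05, 0.02], [0.92, 0.05, 0.01], [0.92, 0.05, 0.02], [0.92, 0.06, 0.01], [0.91, 0.06, 0.02], [0.0, 0.0, 0.66]]
W [[0.0, 0.0, -0.04], [0.0, 0.0, -0.03], [0.0, 0.0, -0.04], [0.0, 0.0, -0.03], [0.0, 0.0, -0.04], [0.0, 0.0, -0.03], [0.0, 0.0, -0.04], [0.0, 0.0, 0.0]]
T [[0.0, 0.0, 0.66], [0.0, 0.0, 0.65]]
W [[0.0, 0.0, 0.0], [0.0, 0.0, 0.0]]
end [0.4618 0.053  0.1011] [3.141 0.    1.501]
[0.53120229 0.21559796] [{'centre': [0.5257, 0.3079, 0.0739], 'score': 0.69}, {'centre': [0.725, 0.2977, 0.046], 'score': 0.37}]
```

View pics/p2_wrist.png

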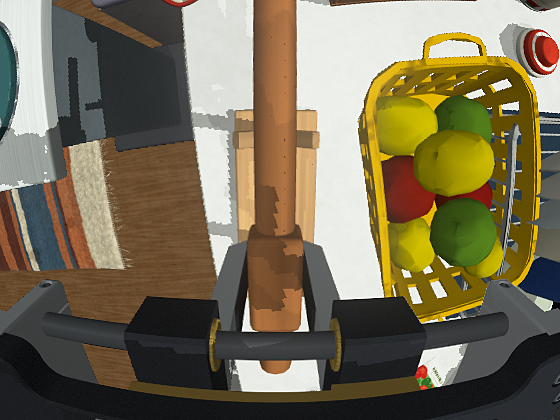

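The wrist view shows the pusher straight in the jaws, running up column 275 from the block at (275,270). The basket is clear to its right.

Emit:
play_rows(translation=[[0.92, 0.04, 0.01], [0.92, 0.04, 0.01], [0.92, 0.05, 0.02], [0.92, 0.05, 0.01], [0.92, 0.05, 0.02], [0.92, 0.06, 0.01], [0.91, 0.06, 0.02], [0, 0, 0]], twist=[[0, 0, -0.04], [0, 0, -0.03], [0, 0, -0.04], [0, 0, -0.03], [0, 0, -0.04], [0, 0, -0.03], [0, 0, -0.04], [0, 0, 0]], gripper=[-1, -1, -1, -1, -1, -1, -1, -1])

```text
time: 6.35
tool_pos: [0.4618, 0.0564, 0.3598]
ee_rot: [-3.142, -0.002, 1.507]
wrist_force: [0.4, -0.4, -2.2]
width: 0.0297
finger_force: 30.0
```

```bash
python3 - <<'E'
from look import *
look(['mould_rack','mould_rack_deck','pusher_tip','pusher_mid','gift_box','soap_short_mid','soap_mid_mid','soap_long_mid'],('wrist','top'),'p3')
m=robot.camera_model('wrist');print(m)
E
```

```text
mould_rack wrist [([0.533, 0.258, -0.0], 0.97)]
mould_rack top [([0.532, 0.254, 0.0], 0.9), ([0.78, -0.047, -0.004], 0.44)]
mould_rack_deck wrist [([0.534, 0.255, 0.002], 0.62)]
mould_rack_deck top [([0.534, 0.254, 0.072], 0.64)]
pusher_tip wrist []
pusher_tip top []
pusher_mid wrist [([0.46, 0.049, 0.174], 0.97)]
pusher_mid top [([0.463, 0.048, 0.174], 0.45)]
gift_box wrist [([0.588, 0.076, 0.002], 0.91), ([0.532, 0.257, 0.001], 0.72)]
gift_box top [([0.589, 0.072, -0.004], 0.73)]
soap_short_mid wrist []
soap_short_mid top []
soap_mid_mid wrist []
soap_mid_mid top [([0.512, -0.432, 0.063], 0.28)]
soap_long_mid wrist []
soap_long_mid top []
7.2 [0.4617 0.053  0.1798] [-3.142  0.     1.501] [-0.2 -0.2 -1.3] 0.03 29.999240934848785
{'camera_matrix': array([[325.1922621 ,   0.        , 274.82649684],
       [  0.        , 325.1922621 , 207.02678581],
       [  0.        ,   0.        ,   1.        ]]), 'rvec': array([-2.85153974,  0.09920291,  0.01495665]), 'tvec': array([-0.45592734,  0.0649668 ,  0.3746376 ])}
```

View pics/p3_wrist.png

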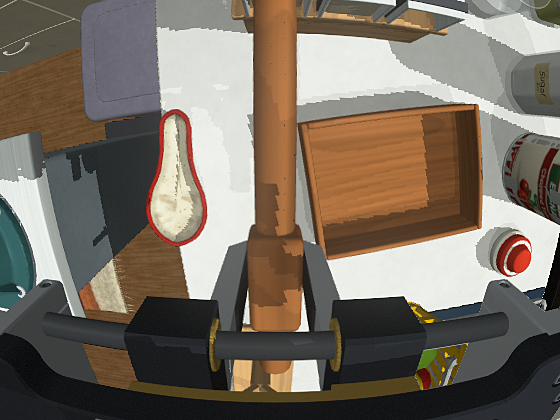

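The wrist view shows the pusher tip heading for the leftmost sleeve at about (290,10), with the box to its right. I'll descend and push.

Emit:
play_rows(translation=[[0, 0, 0.7], [0, 0, 0.7], [0, 0, 0.57], [0, 0, 0], [0.4, 0, 0], [0.4, 0, 0], [0.4, 0, 0], [0, 0, 0]], twist=[[0, 0, 0], [0, 0, 0], [0, 0, 0], [0, 0, 0], [0, 0, 0], [0, 0, 0], [0, 0, 0], [0, 0, 0]], gripper=[-1, -1, -1, -1, -1, -1, -1, -1])

```text
time: 8.05
tool_pos: [0.4656, 0.1016, 0.2827]
ee_rot: [3.139, 0.001, 1.502]
wrist_force: [-0.3, -0.1, -1.5]
width: 0.0301
finger_force: 30.0
```

Emit:
play_rows(translation=[[0.3, 0, 0], [0.3, 0, 0], [0.3, 0, 0], [0.3, 0, 0], [0.3, 0, 0], [0.3, 0, 0], [0.3, 0, 0], [0.1, 0, 0]], twist=[[0, 0, 0], [0, 0, 0], [0, 0, 0], [0, 0, 0], [0, 0, 0], [0, 0, 0], [0, 0, 0], [0, 0, 0]], gripper=[-1, -1, -1, -1, -1, -1, -1, -1])

```text
time: 8.85
tool_pos: [0.4713, 0.19, 0.2811]
ee_rot: [-3.142, -0.0, 1.502]
wrist_force: [0.0, -1.3, -0.4]
width: 0.03
finger_force: 30.0
```

```bash
python3 - <<'E'
from look import *
look(['soap_short_mid','soap_mid_mid','soap_long_mid','pusher_tip','pusher_mid'],('wrist','top','scene'),'p4')
from rk import *
t=cv2.imread('pics/p4_top.png');cv2.imwrite('pics/p4c.png',cv2.resize(t[175:305,80:250],None,fx=4.5,fy=4.5,interpolation=cv2.INTER_CUBIC))
E
```

```text
soap_short_mid wrist []
soap_short_mid top []
soap_short_mid scene [([0.593, 0.258, 0.092], 0.56)]
soap_mid_mid wrist []
soap_mid_mid top [([0.484, 0.364, 0.098], 0.45)]
soap_mid_mid scene [([0.481, 0.365, 0.093], 0.49)]
soap_long_mid wrist []
soap_long_mid top []
soap_long_mid scene [([0.531, 0.253, 0.092], 0.63)]
pusher_tip wrist [([0.585, 0.074, 0.002], 0.64)]
pusher_tip top []
pusher_tip scene [([0.507, -0.431, 0.057], 0.23)]
pusher_mid wrist [([0.467, 0.182, 0.096], 0.93)]
pusher_mid top []
pusher_mid scene [([0.47, 0.178, 0.092], 0.44)]
9.8 [0.4713 0.1887 0.101 ] [-3.142  0.     1.501] [ 0.4  0.4 -0.7] 0.0302 29.99922215938568
```

View pics/p4c.png

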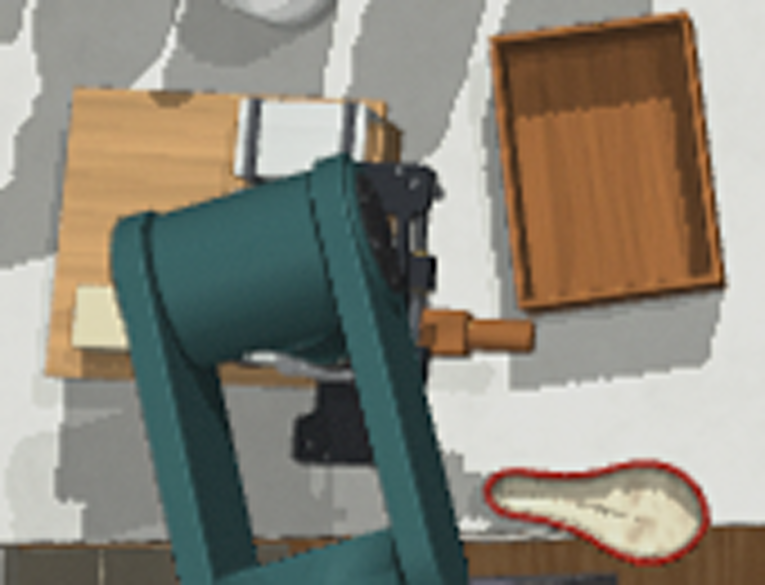

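The pale bar sits on the ledge at crop (100,318), well clear of the sleeve. I'll do the next sleeve.

Emit:
play_rows(translation=[[-0.7, 0, 0], [-0.7, 0, 0], [-0.7, 0, 0], [-0.7, 0, 0], [-0.6, 0, 0], [0, 0.72, 0], [0, 0.73, 0], [0, 0, 0]], twist=[[0, 0, 0], [0, 0, 0], [0, 0, 0], [0, 0, 0], [0, 0, 0], [0, 0, 0], [0, 0, 0], [0, 0, 0]], gripper=[-1, -1, -1, -1, -1, -1, -1, -1])

```text
time: 10.55
tool_pos: [0.5219, 0.0482, 0.2811]
ee_rot: [3.14, 0.0, 1.499]
wrist_force: [-0.5, -0.2, -2.1]
width: 0.0296
finger_force: 30.0
```

Emit:
play_rows(translation=[[0.3, 0, 0], [0.4, 0, 0], [0.5, 0, 0], [0.3, 0, 0], [0.3, 0, 0], [0.3, 0, 0], [0.3, 0, 0], [0.3, 0, 0]], twist=[[0, 0, 0], [0, 0, 0], [0, 0, 0], [0, 0, 0], [0, 0, 0], [0, 0, 0], [0, 0, 0], [0, 0, 0]], gripper=[-1, -1, -1, -1, -1, -1, -1, -1])

```text
time: 11.35
tool_pos: [0.5263, 0.158, 0.2811]
ee_rot: [-3.141, -0.0, 1.501]
wrist_force: [1.0, -0.5, -1.9]
width: 0.0296
finger_force: 30.0
```

Emit:
play_rows(translation=[[0.3, 0, 0], [0.3, 0, 0], [0.1, 0, 0], [0, 0, 0]], twist=[[0, 0, 0], [0, 0, 0], [0, 0, 0], [0, 0, 0]], gripper=[-1, -1, -1, -1])

```text
time: 11.75
tool_pos: [0.5291, 0.1855, 0.281]
ee_rot: [-3.141, -0.0, 1.502]
wrist_force: [0.7, 0.3, -1.7]
width: 0.0297
finger_force: 30.0
```

```bash
python3 - <<'E'
from look import *
look(['soap_short_mid','soap_mid_mid','soap_long_mid','pusher_mid'],('scene','top'))
from rk import *
print(pg(0,.076))
E
```

```text
soap_short_mid scene [([0.592, 0.257, 0.095], 0.55)]
soap_short_mid top [([0.59, 0.07, -0.002], 0.56)]
soap_mid_mid scene [([0.482, 0.368, 0.094], 0.54)]
soap_mid_mid top [([0.482, 0.366, 0.095], 0.78), ([0.781, -0.046, -0.004], 0.43)]
soap_long_mid scene [([0.544, 0.362, 0.093], 0.55), ([0.533, 0.259, 0.074], 0.37)]
soap_long_mid top [([0.534, 0.365, 0.099], 0.68)]
pusher_mid scene [([0.529, 0.174, 0.09], 0.61)]
pusher_mid top [([0.526, 0.179, 0.093], 0.57)]
12.2 [0.5292 0.1844 0.1011] [3.142 0.    1.5  ] [ 0.6  0.6 -1.6] 0.0296 29.999394714832306
(np.float64(0.5290340578390352), np.float64(0.18467387898201715), 0.101)
```

Emit:
play_rows(translation=[[-0.7, 0, 0], [-0.7, 0, 0], [-0.7, 0, 0], [-0.7, 0, 0], [-0.6, 0, 0], [0, 0.72, 0], [0, 0.73, 0], [0, 0, 0]], twist=[[0, 0, 0], [0, 0, 0], [0, 0, 0], [0, 0, 0], [0, 0, 0], [0, 0, 0], [0, 0, 0], [0, 0, 0]], gripper=[-1, -1, -1, -1, -1, -1, -1, -1])

```text
time: 13.05
tool_pos: [0.5797, 0.044, 0.2808]
ee_rot: [3.14, 0.0, 1.499]
wrist_force: [0.6, 0.1, -0.9]
width: 0.0298
finger_force: 30.0
```

Emit:
play_rows(translation=[[0.3, 0, 0], [0.4, 0, 0], [0.5, 0, 0], [0.3, 0, 0], [0.3, 0, 0], [0.3, 0, 0], [0.3, 0, 0], [0.3, 0, 0]], twist=[[0, 0, 0], [0, 0, 0], [0, 0, 0], [0, 0, 0], [0, 0, 0], [0, 0, 0], [0, 0, 0], [0, 0, 0]], gripper=[-1, -1, -1, -1, -1, -1, -1, -1])

```text
time: 13.85
tool_pos: [0.5843, 0.1545, 0.2812]
ee_rot: [-3.141, -0.001, 1.502]
wrist_force: [0.1, -1.4, -0.8]
width: 0.0293
finger_force: 30.0
```

Emit:
play_rows(translation=[[0.3, 0, 0], [0.3, 0, 0], [0.1, 0, 0], [0, 0, 0], [0, 0, 0], [0, 0, 0]], twist=[[0, 0, 0], [0, 0, 0], [0, 0, 0], [0, 0, 0], [0, 0, 0], [0, 0, 0]], gripper=[-1, -1, -1, -1, -1, -1])

```text
time: 14.45
tool_pos: [0.587, 0.1802, 0.2809]
ee_rot: [-3.141, 0.0, 1.5]
wrist_force: [0.3, -0.9, -1.3]
width: 0.0298
finger_force: 30.0
```

```bash
python3 - <<'E'
from look import *
look(['soap_short_mid','soap_mid_mid','soap_long_mid','pusher_mid'],('scene','top'),'p5')
from rk import *
t=cv2.imread('pics/p5_top.png')[190:280,80:190];s=cv2.imread('pics/p5_scene.png')[120:200,170:280]
cv2.imwrite('pics/p5c.png',np.vstack([cv2.resize(t,(480,390)),cv2.resize(s,(480,200))][:1]+[cv2.resize(s,(480,200))]))
E
```

```text
soap_short_mid scene [([0.599, 0.357, 0.095], 0.4)]
soap_short_mid top [([0.6, 0.354, 0.091], 0.58)]
soap_mid_mid scene [([0.482, 0.362, 0.096], 0.69)]
soap_mid_mid top [([0.485, 0.365, 0.096], 0.7)]
soap_long_mid scene [([0.542, 0.365, 0.094], 0.65)]
soap_long_mid top [([0.537, 0.368, 0.095], 0.87)]
pusher_mid scene [([0.586, 0.168, 0.092], 0.57)]
pusher_mid top [([0.587, 0.175, 0.097], 0.48)]
14.9 [0.587  0.1805 0.1011] [3.141 0.    1.501] [ 0.2 -0.1 -0.8] 0.03 29.999191761016846
```

View pics/p5c.png

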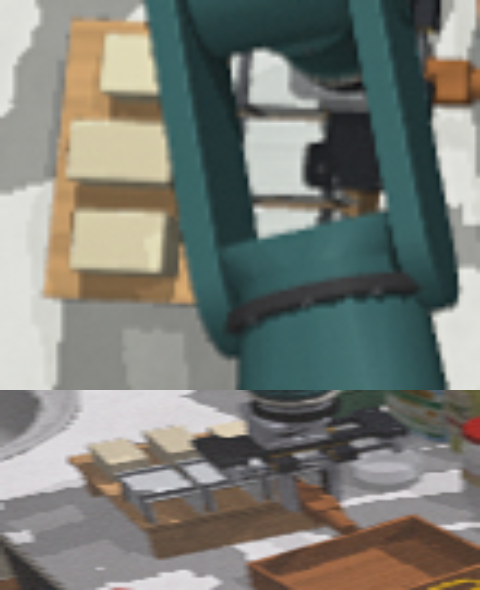

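All three bars are out on the ledge: (130,65), (120,150) and (120,240) in the crop. Next I'll return the pusher.

```bash
python3 - <<'E'
from rk import *
yw=Y+np.pi/2
plan([(pg(.058,-.06),yw,.03),((.45,.045,.20),yw),((.4262,-.202,.19),1.476),((.4262,-.202,.13),1.476,.03),((.4262,-.202,.1175),1.476,.008)])
E
```

```text
T [[-0.68, 0.0, 0.0], [-0.68, 0.0, 0.0], [-0.68, 0.0, 0.0], [-0.68, 0.0, 0.0], [-0.68, 0.0, 0.0], [-0.04, -0.64, -0.49], [-0.04, -0.63, -0.5], [-0.05, -0.64, -0.49]]
W [[0.0, 0.0, 0.0], [0.0, 0.0, 0.0], [0.0, 0.0, 0.0], [0.0, 0.0, 0.0], [0.0, 0.0, 0.0], [0.0, 0.0, 0.0], [0.0, 0.0, 0.0], [0.0, 0.0, 0.0]]
T [[-0.04, -0.63, -0.5], [-0.05, -0.64, -0.49], [-0.89, -0.02, 0.04], [-0.89, -0.02, 0.03], [-0.88, -0.02, 0.04], [-0.89, -0.01, 0.03], [-0.88, -0.01, 0.04], [-0.89, -0.01, 0.03]]
W [[0.0, 0.0, 0.0], [0.0, 0.0, 0.0], [0.0, 0.0, 0.04], [0.0, 0.0, 0.03], [0.0, 0.0, 0.04], [0.0, 0.0, 0.03], [0.0, 0.0, 0.04], [0.0, 0.0, 0.03]]
T [[-0.88, 0.0, 0.04], [0.0, 0.0, 0.75], [0.0, 0.0, 0.75], [0.0, 0.0, 0.15], [0.0, 0.0, 0.16]]
W [[0.0, 0.0, 0.04], [0.0, 0.0, 0.0], [0.0, 0.0, 0.0], [0.0, 0.0, 0.0], [0.0, 0.0, 0.0]]
end [ 0.4264 -0.2019  0.1175] [3.141 0.    1.476]
```

Emit:
play_rows(translation=[[-0.68, 0, 0], [-0.68, 0, 0], [-0.68, 0, 0], [-0.68, 0, 0], [-0.68, 0, 0], [-0.04, -0.64, -0.49], [-0.04, -0.63, -0.5], [-0.05, -0.64, -0.49]], twist=[[0, 0, 0], [0, 0, 0], [0, 0, 0], [0, 0, 0], [0, 0, 0], [0, 0, 0], [0, 0, 0], [0, 0, 0]], gripper=[-1, -1, -1, -1, -1, -1, -1, -1])

```text
time: 15.75
tool_pos: [0.5001, 0.0447, 0.3407]
ee_rot: [-3.141, -0.0, 1.5]
wrist_force: [0.5, 0.3, -1.2]
width: 0.03
finger_force: 30.0
```

Emit:
play_rows(translation=[[-0.04, -0.63, -0.5], [-0.05, -0.64, -0.49], [-0.89, -0.02, 0.04], [-0.89, -0.02, 0.03], [-0.88, -0.02, 0.04], [-0.89, -0.01, 0.03], [-0.88, -0.01, 0.04], [-0.89, -0.01, 0.03]], twist=[[0, 0, 0], [0, 0, 0], [0, 0, 0.04], [0, 0, 0.03], [0, 0, 0.04], [0, 0, 0.03], [0, 0, 0.04], [0, 0, 0.03]], gripper=[-1, -1, -1, -1, -1, -1, -1, -1])

```text
time: 16.55
tool_pos: [0.4291, -0.1681, 0.3717]
ee_rot: [3.141, 0.0, 1.48]
wrist_force: [0.4, -0.9, -0.9]
width: 0.0297
finger_force: 30.0
```

Emit:
play_rows(translation=[[-0.88, 0, 0.04], [0, 0, 0], [0, 0, 0]], twist=[[0, 0, 0.04], [0, 0, 0], [0, 0, 0]], gripper=[-1, -1, -1])

```text
time: 16.85
tool_pos: [0.4262, -0.2024, 0.3698]
ee_rot: [-3.141, -0.001, 1.474]
wrist_force: [0.2, -0.3, -0.9]
width: 0.0298
finger_force: 30.0
```

```bash
python3 - <<'E'
from look import *
look(['pusher_mid','pusher_tip'],('wrist','top','scene'),'p6')
E
```

```text
pusher_mid wrist [([0.424, -0.213, 0.188], 0.83)]
pusher_mid top []
pusher_mid scene [([0.426, -0.212, 0.18], 0.82)]
pusher_tip wrist []
pusher_tip top [([0.44, -0.056, 0.182], 0.51)]
pusher_tip scene []
17.3 [ 0.4265 -0.2013  0.19  ] [3.141 0.    1.477] [ 0.6  0.7 -1.8] 0.0299 29.999192655086517
```

View pics/p6_wrist.png

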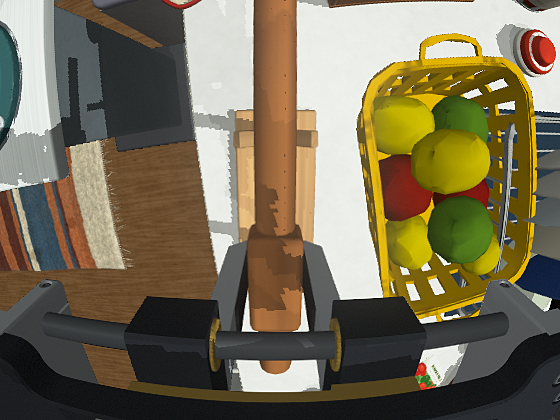

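The view matches the one from the lift, with the pusher over its cradle. I'll lower and release.

Emit:
play_rows(translation=[[0, 0, 0.7], [0, 0, 0.6], [0, 0, 0.3], [0, 0, 0.15], [0, 0, 0.08], [0, 0, 0], [0, 0, 0], [0, 0, 0]], twist=[[0, 0, 0], [0, 0, 0], [0, 0, 0], [0, 0, 0], [0, 0, 0], [0, 0, 0], [0, 0, 0], [0, 0, 0]], gripper=[-1, -1, -1, -1, -1, -1, 0.2, 0.2])

```text
time: 18.1
tool_pos: [0.4267, -0.2021, 0.2979]
ee_rot: [3.14, 0.001, 1.476]
wrist_force: [0.5, 0.2, -0.1]
width: 0.0427
finger_force: 0.0
```

Emit:
play_rows(translation=[[0, 0, 0], [0, 0, 0], [0, 0, -0.5], [0, 0, -0.8], [0, 0, -0.8], [0, 0, -0.8], [0, 0, 0]], twist=[[0, 0, 0], [0, 0, 0], [0, 0, 0], [0, 0, 0], [0, 0, 0], [0, 0, 0], [0, 0, 0]], gripper=[0.2, 0.2, 0.2, 0.2, 0.2, 0.2, 0.2])

```text
time: 18.8
tool_pos: [0.4268, -0.2022, 0.4183]
ee_rot: [3.132, 0.005, 1.476]
wrist_force: [-0.5, 0.5, 1.0]
width: 0.0566
finger_force: 0.0
```

```bash
python3 - <<'E'
from look import *
look(['pusher_mid','pusher_tip','palm_brush_knob'],('wrist','top','scene'),'p7')
from fit import *
t=cv2.imread('pics/p7_top.png');cv2.imwrite('pics/p7c.png',np.vstack([cv2.resize(t[190:280,80:190],(660,540),interpolation=cv2.INTER_CUBIC)]))
from rk import *
plan([((.45,.05,.25),1.476),((.50,.20,.25),2.0)])
E
```

```text
pusher_mid wrist [([0.423, -0.21, 0.111], 0.72)]
pusher_mid top [([0.426, -0.212, 0.109], 0.83)]
pusher_mid scene [([0.424, -0.214, 0.107], 0.78), ([0.507, -0.43, 0.058], 0.47)]
pusher_tip wrist [([0.442, -0.062, 0.11], 0.61)]
pusher_tip top [([0.441, -0.062, 0.107], 0.77)]
pusher_tip scene [([0.441, -0.055, 0.107], 0.93)]
palm_brush_knob wrist []
palm_brush_knob top [([0.469, -0.554, 0.065], 0.83), ([0.507, -0.436, 0.062], 0.68)]
palm_brush_knob scene [([0.506, -0.428, 0.062], 0.45), ([0.534, 0.258, 0.073], 0.4)]
19.4 [ 0.4264 -0.2019  0.2322] [-3.141 -0.     1.476] [ 0.5  0.1 -0.4] 0.0565 0.0
T [[0.9, 0.0, -0.06], [0.9, 0.0, -0.06], [0.9, 0.0, -0.06], [0.91, 0.0, -0.07], [0.9, 0.0, -0.06], [0.91, 0.0, -0.07], [0.9, -0.01, -0.06], [0.64, 0.15, 0.0]]
W [[0.0, 0.0, 0.0], [0.0, 0.0, 0.0], [0.0, 0.0, 0.0], [0.0, 0.0, 0.0], [0.0, 0.0, 0.0], [0.0, 0.0, 0.0], [-0.01, 0.0, 0.0], [0.0, 0.0, -0.87]]
T [[0.63, 0.2, 0.0], [0.61, 0.26, 0.0], [0.58, 0.31, 0.0], [0.55, 0.36, 0.0], [0.52, 0.4, 0.0]]
W [[0.0, 0.0, -0.87], [0.0, 0.0, -0.88], [0.0, 0.0, -0.87], [0.0, 0.0, -0.88], [0.0, 0.0, -0.87]]
end [0.4999 0.1998 0.25  ] [ 3.141 -0.     2.   ]
```

View pics/p7c.png

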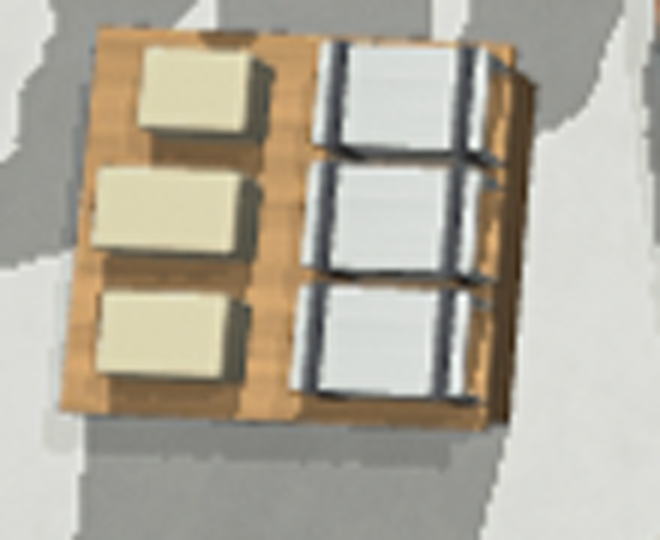

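```bash
python3 - <<'E'
from fit import *
o=(80,190)
for n,L,p,x0 in [('short',.052,[(143,46),(249,50),(246,132),(138,127)],(.6,.355,-.07)),('long',.068,[(99,167),(242,170),(235,254),(92,248)],(.54,.365,-.07)),('mid',.06,[(103,291),(227,294),(222,378),(97,373)],(.483,.365,-.07))]:
    h=L/2; fit(n,p,o,6,[(.02,h,.115),(.02,-h,.115),(-.02,-h,.115),(-.02,h,.115)],x0)
from rk import *
for xs,L in((.058,.052),(0,.068),(-.058,.06)): print(rk(xs,.076+L/2))
E
```

```text
short [ 0.5995  0.3552 -0.0499] [-0.1  0.   0.5 -0.2 -0.1 -0.1 -0.4  0.3]
long [ 0.5416  0.3664 -0.0563] [-0.  -0.2  0.1  0.   0.1 -0.  -0.1  0.2]
mid [ 0.4827  0.3669 -0.0517] [-0.2 -0.2  0.4 -0.1  0.2  0.  -0.4  0.3]
[0.59899213 0.35319352]
[0.54169371 0.36523061]
[0.48355598 0.36529709]
```

Emit:
play_rows(translation=[[0.9, 0, -0.06], [0.9, 0, -0.06], [0.9, 0, -0.06], [0.91, 0, -0.07], [0.9, 0, -0.06], [0.91, 0, -0.07], [0.9, -0.01, -0.06], [0.64, 0.15, 0]], twist=[[0, 0, 0], [0, 0, 0], [0, 0, 0], [0, 0, 0], [0, 0, 0], [0, 0, 0], [0, 0, 0], [0, 0, -0.87]], gripper=[0.8, 0.8, 0.8, 0.8, 0.8, 0.8, 0.8, 0.8])

```text
time: 20.2
tool_pos: [0.458, 0.0768, 0.431]
ee_rot: [3.14, -0.0, 1.567]
wrist_force: [0.4, -0.3, -0.5]
width: 0.0843
finger_force: 0.0
```

Emit:
play_rows(translation=[[0.63, 0.2, 0], [0.61, 0.26, 0], [0.58, 0.31, 0], [0.55, 0.36, 0], [0.52, 0.4, 0], [0, 0, 0], [0, 0, 0]], twist=[[0, 0, -0.87], [0, 0, -0.88], [0, 0, -0.87], [0, 0, -0.88], [0, 0, -0.87], [0, 0, 0], [0, 0, 0]], gripper=[0.8, 0.8, 0.8, 0.8, 0.8, 0.8, 0.8])

```text
time: 20.9
tool_pos: [0.4999, 0.2, 0.4298]
ee_rot: [-3.14, 0.0, 2.0]
wrist_force: [-0.2, -0.5, 0.4]
width: 0.0846
finger_force: 0.0
```

```bash
python3 - <<'E'
from look import *
look(['soap_short_mid','soap_mid_mid','soap_long_mid','gift_box'],('wrist','top'),'p8')
E
```

```text
soap_short_mid wrist [([0.598, 0.354, 0.096], 0.95)]
soap_short_mid top []
soap_mid_mid wrist [([0.48, 0.366, 0.095], 0.96)]
soap_mid_mid top []
soap_long_mid wrist [([0.544, 0.36, 0.095], 0.62), ([0.536, 0.256, -0.001], 0.31)]
soap_long_mid top []
gift_box wrist [([0.589, 0.076, 0.003], 0.95)]
gift_box top [([0.593, 0.072, -0.004], 0.62)]
21.4 [0.4998 0.1995 0.2504] [3.141 0.    1.999] [ 0.3 -0.7  0. ] 0.0846 0.0
```

View pics/p8_wrist.png

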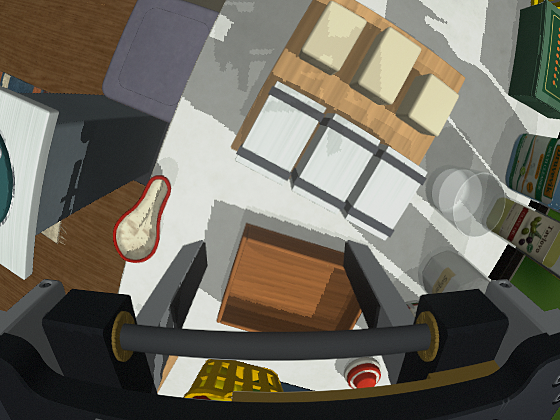

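The wrist view shows all three bars on the ledge at (335,35), (388,62) and (430,103), square to the rack. Mid bar first.

```bash
python3 - <<'E'
from rk import *
plan([((.482,.366,.20),np.pi-.06),((.482,.366,.101),np.pi-.06,.03)])
E
```

```text
T [[0.33, 0.11, 0.1], [0.32, 0.14, 0.11], [0.31, 0.17, 0.1], [0.29, 0.19, 0.11], [0.27, 0.22, 0.1], [0.25, 0.24, 0.11], [0.23, 0.27, 0.1], [0.2, 0.28, 0.11]]
W [[0.0, 0.0, -0.9], [0.0, 0.0, -0.9], [0.0, 0.0, -0.9], [0.0, 0.0, -0.9], [0.0, 0.0, -0.9], [0.0, 0.0, -0.9], [0.0, 0.0, -0.9], [0.0, 0.0, -0.9]]
T [[0.18, 0.3, 0.1], [0.15, 0.32, 0.11], [0.11, 0.33, 0.1], [0.09, 0.33, 0.11], [0.0, 0.0, 0.62], [0.0, 0.0, 0.62], [0.0, 0.0, 0.62], [0.0, 0.0, 0.61]]
W [[0.0, 0.0, -0.91], [0.0, 0.0, -0.9], [0.0, 0.0, -0.91], [0.0, 0.0, -0.9], [0.0, 0.0, 0.0], [0.0, 0.0, 0.0], [0.0, 0.0, 0.0], [0.0, 0.0, 0.0]]
end [0.4819 0.3659 0.1012] [-3.142  0.     3.081]
```

Emit:
play_rows(translation=[[0.33, 0.11, 0.1], [0.32, 0.14, 0.11], [0.31, 0.17, 0.1], [0.29, 0.19, 0.11], [0.27, 0.22, 0.1], [0.25, 0.24, 0.11], [0.23, 0.27, 0.1], [0.2, 0.28, 0.11]], twist=[[0, 0, -0.9], [0, 0, -0.9], [0, 0, -0.9], [0, 0, -0.9], [0, 0, -0.9], [0, 0, -0.9], [0, 0, -0.9], [0, 0, -0.9]], gripper=[0.8, 0.8, 0.8, 0.8, 0.8, 0.8, 0.8, 0.8])

```text
time: 22.2
tool_pos: [0.4877, 0.3113, 0.3965]
ee_rot: [-3.142, 0.0, 2.723]
wrist_force: [-0.8, 0.4, 0.2]
width: 0.0848
finger_force: 0.0
```

Emit:
play_rows(translation=[[0.18, 0.3, 0.1], [0.15, 0.32, 0.11], [0.11, 0.33, 0.1], [0.09, 0.33, 0.11], [0, 0, 0.62], [0, 0, 0], [0, 0, 0]], twist=[[0, 0, -0.91], [0, 0, -0.9], [0, 0, -0.91], [0, 0, -0.9], [0, 0, 0], [0, 0, 0], [0, 0, 0]], gripper=[0.8, 0.8, 0.8, 0.8, 0.8, 0.8, 0.8])

```text
time: 22.9
tool_pos: [0.4818, 0.3661, 0.3546]
ee_rot: [-3.14, -0.001, 3.082]
wrist_force: [-0.6, -0.0, 0.6]
width: 0.0847
finger_force: 0.0
```

```bash
python3 - <<'E'
from look import *
look(['soap_mid_mid','soap_long_mid','soap_short_mid'],('wrist',),'p9')
E
```

```text
soap_mid_mid wrist [([0.482, 0.367, 0.097], 0.92), ([0.587, 0.074, 0.003], 0.16)]
soap_long_mid wrist [([0.543, 0.363, 0.096], 0.64)]
soap_short_mid wrist [([0.596, 0.356, 0.094], 0.76)]
23.1 [0.4821 0.3661 0.1765] [3.140e+00 2.000e-03 3.081e+00] [-0.  -0.5 -0.7] 0.0846 0.0
```

Emit:
play_rows(translation=[[0, 0, 0.7], [0, 0, 0.7], [0, 0, 0.33], [0, 0, 0.15], [0, 0, 0], [0, 0, 0], [0, 0, 0], [0, 0, 0]], twist=[[0, 0, 0], [0, 0, 0], [0, 0, 0], [0, 0, 0], [0, 0, 0], [0, 0, 0], [0, 0, 0], [0, 0, 0]], gripper=[0.8, 0.8, 0.8, 0.8, 0.8, -1, -1, -1])

```text
time: 23.9
tool_pos: [0.4821, 0.3664, 0.2812]
ee_rot: [3.14, 0.002, 3.082]
wrist_force: [-0.5, -0.3, -0.4]
width: 0.0641
finger_force: 0.0
```

Emit:
play_rows(translation=[[0, 0, 0], [0, 0, 0], [0, 0, -0.4], [0, 0, -0.7], [0, 0, -0.7], [0, 0, -0.7], [0, 0, 0]], twist=[[0, 0, 0], [0, 0, 0], [0, 0, 0], [0, 0, 0], [0, 0, 0], [0, 0, 0], [0, 0, 0]], gripper=[-1, -1, -1, -1, -1, -1, -1])

```text
time: 24.6
tool_pos: [0.4823, 0.3665, 0.3847]
ee_rot: [3.136, 0.007, 3.082]
wrist_force: [-0.2, 0.5, -0.2]
width: 0.06
finger_force: 30.0
```

```bash
cat >> rk.py <<'E'
B=np.array([.588,.072]);BY=.113
def bx(x,y=0): return rk(x,y,B,BY)
E
python3 - <<'E'
from look import *
look(['soap_mid_mid','palm_brush_knob'],('wrist','scene','top'))
from rk import *
print(bx(-.063))
plan([((*bx(-.063),.16),np.pi+BY),((*bx(-.063),.08),np.pi+BY,.03)])
E
```

```text
soap_mid_mid wrist [([0.481, 0.364, 0.202], 0.94), ([0.587, 0.074, 0.006], 0.34)]
soap_mid_mid scene [([0.482, 0.365, 0.195], 0.53)]
soap_mid_mid top []
palm_brush_knob wrist []
palm_brush_knob scene [([0.503, -0.435, 0.058], 0.67)]
palm_brush_knob top [([0.51, -0.429, 0.062], 0.57), ([0.471, -0.554, 0.065], 0.57), ([0.533, 0.252, 0.074], 0.36)]
25.1 [0.4818 0.3662 0.1984] [-3.140e+00 -2.000e-03  3.082e+00] [-0.4 -0.4 -1. ] 0.0598 29.97845560312271
[0.5254018  0.06489614]
T [[-0.19, -0.93, 0.12], [-0.17, -0.94, 0.12], [-0.15, -0.94, 0.12], [-0.13, -0.94, 0.12], [-0.11, -0.94, 0.12], [-0.09, -0.95, 0.12], [-0.07, -0.95, 0.12], [-0.06, -0.95, 0.13]]
W [[0.0, 0.0, -0.22], [0.0, 0.0, -0.22], [0.0, 0.0, -0.21], [0.0, 0.0, -0.22], [0.0, -0.01, -0.21], [0.0, 0.0, -0.22], [-0.01, -0.01, -0.21], [0.0, 0.0, -0.22]]
T [[0.0, 0.0, 0.67], [0.0, 0.0, 0.66], [0.0, 0.0, 0.67]]
W [[0.0, 0.0, 0.0], [0.0, 0.0, 0.0], [0.0, 0.0, 0.0]]
end [0.5254 0.0649 0.0799] [-3.141 -0.    -3.028]
```

Emit:
play_rows(translation=[[-0.19, -0.93, 0.12], [-0.17, -0.94, 0.12], [-0.15, -0.94, 0.12], [-0.13, -0.94, 0.12], [-0.11, -0.94, 0.12], [-0.09, -0.95, 0.12], [-0.07, -0.95, 0.12], [-0.06, -0.95, 0.13]], twist=[[0, 0, -0.22], [0, 0, -0.22], [0, 0, -0.21], [0, 0, -0.22], [0, 0, -0.21], [0, 0, -0.22], [0, 0, -0.21], [0, 0, -0.22]], gripper=[-1, -1, -1, -1, -1, -1, -1, -1])

```text
time: 25.85
tool_pos: [0.5254, 0.0634, 0.3407]
ee_rot: [-3.142, 0.0, -3.027]
wrist_force: [0.9, 0.4, -1.0]
width: 0.0598
finger_force: 30.0
```

Emit:
play_rows(translation=[[0, 0, 0.3], [0, 0, 0.6], [0, 0, 0.6], [0, 0, 0], [0, 0, 0]], twist=[[0, 0, 0], [0, 0, 0], [0, 0, 0], [0, 0, 0], [0, 0, 0]], gripper=[-1, -1, -1, -1, -1])

```text
time: 26.35
tool_pos: [0.5254, 0.0655, 0.2807]
ee_rot: [3.141, -0.001, -3.028]
wrist_force: [-0.0, 1.2, -1.3]
width: 0.0599
finger_force: 30.0
```

```bash
python3 - <<'E'
from look import *
look(['soap_mid_mid','gift_box'],('wrist','scene','top'),'p10')
t=cv2.imread('pics/p10_top.png')[165:265,160:280];s=cv2.imread('pics/p10_wrist.png')
cv2.imwrite('pics/p10c.png',np.hstack([cv2.resize(s,(480,360)),cv2.resize(t,(300,360))]))
E
```

```text
soap_mid_mid wrist [([0.524, 0.066, 0.094], 0.76)]
soap_mid_mid scene [([0.529, 0.068, 0.096], 0.45)]
soap_mid_mid top []
gift_box wrist []
gift_box scene [([0.587, 0.074, -0.0], 0.92)]
gift_box top [([0.591, 0.071, -0.005], 0.62)]
26.8 [0.5257 0.065  0.1016] [-3.141e+00  1.000e-03 -3.028e+00] [-0.1 -0.2 -0.9] 0.0597 29.97836172580719
```

View pics/p10c.png

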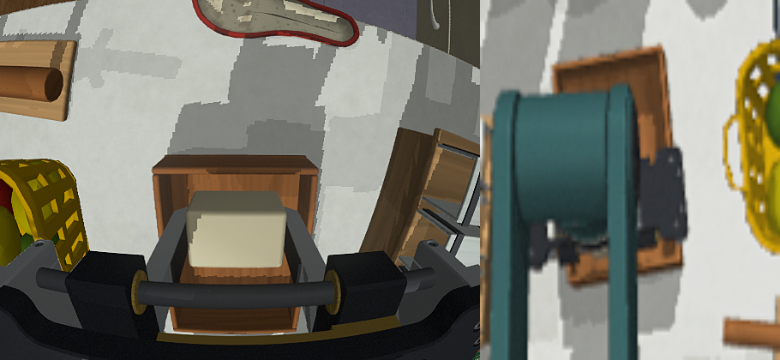

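The wrist view shows the bar held level above the front end of the box, between its walls. I'll refine the box pose numerically by edge alignment in both cameras.

```bash
cat > boxfit.py <<'E'
from h import *
from scipy.optimize import minimize
from scipy.ndimage import map_coordinates, gaussian_filter
def pw(m,P):
    return cv2.fisheye.projectPoints(np.array(P,float).reshape(-1,1,3),np.array(m['rvec'],float),np.array(m['tvec'],float),np.array(m['camera_matrix'],float),np.zeros(4))[0].reshape(-1,2)
def G(im):
    g=np.zeros(im.shape[:2])
    for c in range(3):
        f=gaussian_filter(im[:,:,c].astype(float),1.0); g=np.maximum(g,np.hypot(*np.gradient(f)))
    return g
def rim(hx,hy,z,n=60):
    s=np.linspace(-.95,.95,n); return np.array([(hx,hy*t,z) for t in s]+[(-hx,hy*t,z) for t in s]+[(hx*t,hy,z) for t in s]+[(hx*t,-hy,z) for t in s])
def W(p,L): c,s=np.cos(p[2]),np.sin(p[2]); return np.c_[p[0]+c*L[:,0]-s*L[:,1],p[1]+s*L[:,0]+c*L[:,1],L[:,2]]
E
python3 - <<'E'
from boxfit import *
g=G(cv2.imread('pics/t0.png')); L=np.vstack([rim(.093,.068,.05)]); Li=rim(.087,.062,.05)
def sc(p,L=L,f=lambda P:proj('top',P),g=g):
    uv=f(W(p,L)); return map_coordinates(g,[uv[:,1],uv[:,0]],order=1,mode='nearest')
for nm,LL in(('out',L),('in',Li),('both',np.vstack([L,Li]))):
    r=minimize(lambda q:-sc(q*[1,1,10],LL).mean(),np.array([.588,.072,.0113]),method='Nelder-Mead',options=dict(initial_simplex=np.array([.588,.072,.0113])+np.array([[0,0,0],[.005,0,0],[0,.005,0],[0,0,.005]]),xatol=1e-5))
    print(nm,np.round(r.x*[1,1,10],4),r.fun)
m=robot.camera_model('wrist'); gw=G(cv2.imread('pics/p10_wrist.png'))
# front wall -x and right part: outer/inner top edges; show score vs x offset
for lab,hx in(('out',.093),('in',.087)):
    s=np.linspace(-.9,.9,60); P=np.array([(-hx,.062*t,.05) for t in s])
    print(lab,[(round(bx*1000),round(sc((bx,.072,.113),P,lambda Q:pw(m,Q),gw).mean(),1)) for bx in np.arange(.578,.600,.002)])
for lab,hy in(('out',.068),('in',.062)):
  for sg in(1,-1):
    s=np.linspace(-.9,-.4,40); P=np.array([(.087*t,sg*hy,.05) for t in s])
    print(lab,sg,[(round(b*1000),round(sc((.588,b,.113),P,lambda Q:pw(m,Q),gw).mean(),1)) for b in np.arange(.062,.084,.002)])
E
```

```text
out [0.584  0.0706 0.1152] -34.77998086481102
in [0.5892 0.0651 0.1131] -26.81122580971821
both [0.5883 0.0691 0.1454] -25.914851893475706
out [(578, np.float64(22.3)), (580, np.float64(6.2)), (582, np.float64(0.9)), (584, np.float64(0.7)), (586, np.float64(0.6)), (588, np.float64(6.4)), (590, np.float64(7.9)), (592, np.float64(3.9)), (594, np.float64(13.9)), (596, np.float64(4.0)), (598, np.float64(2.0)), (600, np.float64(1.9))]
in [(578, np.float64(0.7)), (580, np.float64(0.6)), (582, np.float64(6.6)), (584, np.float64(7.7)), (586, np.float64(3.9)), (588, np.float64(14.0)), (590, np.float64(3.9)), (592, np.float64(2.0)), (594, np.float64(2.0)), (596, np.float64(2.0)), (598, np.float64(2.0)), (600, np.float64(2.0))]
out 1 [(62, np.float64(2.3)), (64, np.float64(2.0)), (66, np.float64(13.7)), (68, np.float64(13.3)), (70, np.float64(5.1)), (72, np.float64(20.5)), (74, np.float64(20.0)), (76, np.float64(7.5)), (78, np.float64(2.8)), (80, np.float64(4.6)), (82, np.float64(0.9)), (84, np.float64(0.9))]
out -1 [(62, np.float64(0.4)), (64, np.float64(0.5)), (66, np.float64(0.6)), (68, np.float64(0.6)), (70, np.float64(2.1)), (72, np.float64(43.7)), (74, np.float64(8.6)), (76, np.float64(13.0)), (78, np.float64(18.8)), (80, np.float64(2.3)), (82, np.float64(2.0)), (84, np.float64(2.0))]
in 1 [(62, np.float64(13.7)), (64, np.float64(3.0)), (66, np.float64(1.9)), (68, np.float64(2.2)), (70, np.float64(2.0)), (72, np.float64(13.1)), (74, np.float64(13.9)), (76, np.float64(4.9)), (78, np.float64(20.4)), (80, np.float64(20.0)), (82, np.float64(7.6)), (84, np.float64(2.7))]
in -1 [(62, np.float64(0.6)), (64, np.float64(2.3)), (66, np.float64(44.1)), (68, np.float64(8.0)), (70, np.float64(13.2)), (72, np.float64(18.6)), (74, np.float64(2.2)), (76, np.float64(2.0)), (78, np.float64(2.0)), (80, np.float64(1.8)), (82, np.float64(4.8)), (84, np.float64(1.6))]
```

The box is at (0.5885, 0.0725) with yaw 0.113, so I'll place the mid bar.

Emit:
play_rows(translation=[[0, 0, 0.6], [0, 0, 0.6], [0, 0, 0.35], [0, 0, 0.15], [0, 0, 0.01], [0, 0, 0], [0, 0, 0], [0, 0, 0]], twist=[[0, 0, 0], [0, 0, 0], [0, 0, 0], [0, 0, 0], [0, 0, 0], [0, 0, 0], [0, 0, 0], [0, 0, 0]], gripper=[-1, -1, -1, -1, -1, -1, 0.6, 0.6])

```text
time: 27.6
tool_pos: [0.526, 0.065, 0.2135]
ee_rot: [-3.141, 0.002, -3.028]
wrist_force: [0.7, -0.5, -0.7]
width: 0.0724
finger_force: 0.0
```

Emit:
play_rows(translation=[[0, 0, 0], [0, 0, -0.5], [0, 0, -0.9], [0, 0, -0.9], [0, 0, -0.9], [0, 0, -0.8], [0, 0, 0], [0, 0, 0]], twist=[[0, 0, 0], [0, 0, 0], [0, 0, 0], [0, 0, 0], [0, 0, 0], [0, 0, 0], [0, 0, 0], [0, 0, 0]], gripper=[0.6, 0.6, 0.6, 0.6, 0.6, 0.6, 0.6, 0.6])

```text
time: 28.4
tool_pos: [0.5256, 0.065, 0.3733]
ee_rot: [-3.141, 0.002, -3.028]
wrist_force: [-0.1, -0.1, -0.4]
width: 0.0751
finger_force: 0.0
```

```bash
sed -i 's/\.588,\.072\]/.5885,.0725]/' rk.py; python3 - <<'E'
from look import *
look(['soap_mid_mid','soap_long_mid','soap_short_mid'],('wrist','scene','top'),'p11')
from rk import *
lb=(.542,.365)
plan([((*lb,.20),np.pi-.06),((*lb,.14),np.pi-.06,.03)])
E
```

```text
soap_mid_mid wrist [([0.525, 0.067, 0.028], 0.82)]
soap_mid_mid scene [([0.424, -0.212, 0.111], 0.65), ([0.526, 0.065, 0.024], 0.54)]
soap_mid_mid top []
soap_long_mid wrist [([0.539, 0.363, 0.094], 0.86)]
soap_long_mid scene [([0.543, 0.367, 0.096], 0.54)]
soap_long_mid top [([0.536, 0.365, 0.099], 0.89), ([0.592, 0.071, -0.002], 0.18)]
soap_short_mid wrist [([0.596, 0.352, 0.096], 0.59)]
soap_short_mid scene []
soap_short_mid top [([0.601, 0.354, 0.093], 0.85)]
29.0 [0.5256 0.065  0.1925] [-3.142 -0.    -3.028] [ 0.3 -0.4 -0.4] 0.0753 0.0
T [[-0.16, 0.93, -0.02], [-0.14, 0.93, -0.02], [-0.12, 0.93, -0.02], [-0.09, 0.93, -0.03], [-0.07, 0.94, -0.02], [-0.06, 0.94, -0.03], [-0.03, 0.94, -0.02], [-0.02, 0.93, -0.03]]
W [[0.0, 0.0, 0.22], [0.0, 0.0, 0.22], [0.0, 0.0, 0.22], [0.0, 0.0, 0.21], [0.0, 0.0, 0.22], [0.0, 0.0, 0.21], [0.0, 0.0, 0.22], [0.0, 0.0, 0.21]]
T [[0.0, 0.0, 0.5], [0.0, 0.0, 0.5], [0.0, 0.0, 0.5]]
W [[0.0, 0.0, 0.0], [0.0, 0.0, 0.0], [0.0, 0.0, 0.0]]
end [0.5421 0.365  0.14  ] [-3.141 -0.     3.082]
```

Emit:
play_rows(translation=[[-0.16, 0.93, -0.02], [-0.14, 0.93, -0.02], [-0.12, 0.93, -0.02], [-0.09, 0.93, -0.03], [-0.07, 0.94, -0.02], [-0.06, 0.94, -0.03], [-0.03, 0.94, -0.02], [-0.02, 0.93, -0.03]], twist=[[0, 0, 0.22], [0, 0, 0.22], [0, 0, 0.22], [0, 0, 0.21], [0, 0, 0.22], [0, 0, 0.21], [0, 0, 0.22], [0, 0, 0.21]], gripper=[0.85, 0.85, 0.85, 0.85, 0.85, 0.85, 0.85, 0.85])

```text
time: 29.8
tool_pos: [0.5419, 0.3666, 0.3802]
ee_rot: [-3.142, 0.0, 3.081]
wrist_force: [0.4, 0.0, 0.6]
width: 0.0869
finger_force: 0.0
```

Emit:
play_rows(translation=[[0, 0, 0.5], [0, 0, 0], [0, 0, 0]], twist=[[0, 0, 0], [0, 0, 0], [0, 0, 0]], gripper=[0.85, 0.85, 0.85])

```text
time: 30.1
tool_pos: [0.5421, 0.3647, 0.3595]
ee_rot: [-3.14, -0.002, 3.082]
wrist_force: [0.2, 0.5, -0.9]
width: 0.0872
finger_force: 0.0
```

```bash
python3 - <<'E'
from look import *
look(['soap_long_mid','soap_short_mid'],('wrist',),'p12')
from boxfit import *
m=robot.camera_model('wrist'); g=G(cv2.imread('pics/p12_wrist.png'))
def bar(c,L,h=.115):
    r=rim(.02,L/2,h); f=lambda p:-map_coordinates(g,pw(m,W(p,r)).T[::-1],order=1,mode='nearest').mean()
    best=min((f((c[0]+a,c[1]+b,y)),c[0]+a,c[1]+b,y) for a in np.arange(-.008,.0081,.001) for b in np.arange(-.008,.0081,.001) for y in np.arange(-.12,.01,.015))
    print(np.round(best,4))
bar((.542,.365),.068); bar((.598,.354),.052)
E
```

```text
soap_long_mid wrist [([0.542, 0.366, 0.093], 0.64)]
soap_short_mid wrist []
30.2 [0.5424 0.3642 0.1815] [3.141e+00 2.000e-03 3.081e+00] [ 0.8 -0.2  0.5] 0.0871 0.0
[-17.2237   0.542    0.367   -0.06  ]
[-17.2795   0.6      0.355   -0.075 ]
```

Emit:
play_rows(translation=[[0, 0.05, 0.7], [0, 0, 0.7], [0, 0, 0.4], [0, 0, 0.18], [0, 0, 0], [0, 0, 0], [0, 0, 0], [0, 0, 0]], twist=[[0, 0, 0], [0, 0, 0], [0, 0, 0], [0, 0, 0], [0, 0, 0], [0, 0, 0], [0, 0, 0], [0, 0, 0]], gripper=[0.85, 0.85, 0.85, 0.85, 0.85, -1, -1, -1])

```text
time: 31.05
tool_pos: [0.5425, 0.3671, 0.2827]
ee_rot: [3.14, 0.003, 3.082]
wrist_force: [0.0, 0.7, 0.4]
width: 0.0681
finger_force: 30.0
```

Emit:
play_rows(translation=[[0, 0, 0], [0, 0, 0], [0, 0, -0.4], [0, 0, -0.7], [0, 0, -0.7], [0, 0, -0.7], [0, 0, 0]], twist=[[0, 0, 0], [0, 0, 0], [0, 0, 0], [0, 0, 0], [0, 0, 0], [0, 0, 0], [0, 0, 0]], gripper=[-1, -1, -1, -1, -1, -1, -1])

```text
time: 31.75
tool_pos: [0.5424, 0.3673, 0.3871]
ee_rot: [3.136, 0.008, 3.082]
wrist_force: [0.6, -0.9, -0.9]
width: 0.0678
finger_force: 30.0
```

```bash
python3 - <<'E'
from look import *
look(['soap_long_mid'],('wrist','scene'))
from rk import *
t=bx(-.0195)
plan([((*t,.16),np.pi+BY),((*t,.10),np.pi+BY,.03)])
E
```

```text
soap_long_mid wrist [([0.543, 0.366, 0.196], 0.69)]
soap_long_mid scene [([0.541, 0.368, 0.195], 0.43)]
31.9 [0.542  0.3669 0.1985] [-3.139 -0.004  3.082] [ 0.3 -0.3 -1.6] 0.0674 29.996433556079865
T [[-0.14, -0.92, 0.12], [-0.12, -0.92, 0.12], [-0.1, -0.93, 0.12], [-0.08, -0.93, 0.12], [-0.06, -0.93, 0.12], [-0.04, -0.93, 0.13], [-0.02, -0.93, 0.12], [0.0, -0.92, 0.12]]
W [[0.0, 0.0, -0.22], [0.0, -0.01, -0.22], [0.0, 0.0, -0.21], [0.0, -0.01, -0.22], [0.0, 0.0, -0.21], [-0.01, -0.01, -0.22], [0.0, 0.0, -0.21], [-0.01, -0.01, -0.22]]
T [[0.0, 0.0, 0.5], [0.0, 0.0, 0.5], [0.0, 0.0, 0.5]]
W [[0.0, 0.0, 0.0], [0.0, 0.0, 0.0], [0.0, 0.0, 0.0]]
end [0.5691 0.0704 0.1002] [ 3.142  0.    -3.028]
```

Emit:
play_rows(translation=[[-0.14, -0.92, 0.12], [-0.12, -0.92, 0.12], [-0.1, -0.93, 0.12], [-0.08, -0.93, 0.12], [-0.06, -0.93, 0.12], [-0.04, -0.93, 0.13], [-0.02, -0.93, 0.12], [0, -0.92, 0.12]], twist=[[0, 0, -0.22], [0, -0.01, -0.22], [0, 0, -0.21], [0, -0.01, -0.22], [0, 0, -0.21], [-0.01, -0.01, -0.22], [0, 0, -0.21], [-0.01, -0.01, -0.22]], gripper=[-1, -1, -1, -1, -1, -1, -1, -1])

```text
time: 32.75
tool_pos: [0.5688, 0.0691, 0.3394]
ee_rot: [3.14, -0.0, -3.027]
wrist_force: [1.6, -0.8, -0.9]
width: 0.0677
finger_force: 30.0
```

Emit:
play_rows(translation=[[0, 0, 0.4], [0, 0, 0.6], [0, 0, 0.5], [0, 0, 0], [0, 0, 0]], twist=[[0, 0, 0], [0, 0, 0], [0, 0, 0], [0, 0, 0], [0, 0, 0]], gripper=[-1, -1, -1, -1, -1])

```text
time: 33.25
tool_pos: [0.5692, 0.0707, 0.2806]
ee_rot: [3.14, 0.0, -3.028]
wrist_force: [0.4, -0.3, -0.5]
width: 0.0679
finger_force: 30.0
```

```bash
cat >> boxfit.py <<'E'
def edges(cam_img,m,yaw,c,L,z,hx=.02):
    "profile peaks of each long edge of a bar (world-x of the bar centre implied)"
    g=G(cam_img); s=np.linspace(-.85,.85,60)
    for sg in(-1,1):
        P=np.array([(sg*hx,L/2*t,z) for t in s]); ds=np.arange(-.008,.0081,.001)
        v=[map_coordinates(g,pw(m,W((c[0]+d*np.cos(yaw),c[1]+d*np.sin(yaw),yaw),P)).T[::-1],order=1,mode='nearest').mean() for d in ds]
        print('edge',sg,[(int(round(d*1000)),round(x)) for d,x in zip(ds,v)])
E
python3 - <<'E'
from look import *
look(['soap_mid_mid','soap_long_mid','gift_box'],('wrist','scene'),'p13')
from boxfit import *
from rk import *
m=robot.camera_model('wrist');im=cv2.imread('pics/p13_wrist.png')
edges(im,m,BY,bx(-.0633),.06,.046)
edges(im,m,BY,bx(0),.124,.05,.087); edges(im,m,BY,bx(0),.124,.05,.093)
o=robot.get_obs()['tool_pos']; edges(im,m,BY,o[:2],.068,o[2]-.18+.014)
E
```

```text
soap_mid_mid wrist [([0.528, 0.064, 0.024], 0.93)]
soap_mid_mid scene []
soap_long_mid wrist [([0.569, 0.067, 0.092], 0.91)]
soap_long_mid scene [([0.569, 0.072, 0.095], 0.67)]
gift_box wrist []
gift_box scene [([0.586, 0.07, -0.002], 0.71), ([0.427, -0.211, 0.109], 0.54), ([0.504, -0.431, 0.06], 0.18)]
33.6 [0.5698 0.0708 0.103 ] [ 3.14   0.005 -3.028] [-0.1  0.6 -1.5] 0.0677 29.99644696712494
edge -1 [(-8, 12), (-7, 6), (-6, 3), (-5, 5), (-4, 8), (-3, 5), (-2, 6), (-1, 11), (0, 9), (1, 4), (2, 11), (3, 14), (4, 6), (5, 2), (6, 1), (7, 2), (8, 3)]
edge 1 [(-8, 1), (-7, 2), (-6, 2), (-5, 2), (-4, 2), (-3, 2), (-2, 2), (-1, 3), (0, 8), (1, 13), (2, 15), (3, 11), (4, 3), (5, 2), (6, 2), (7, 2), (8, 2)]
edge -1 [(-8, 10), (-7, 28), (-6, 17), (-5, 11), (-4, 12), (-3, 5), (-2, 3), (-1, 6), (0, 9), (1, 6), (2, 7), (3, 7), (4, 4), (5, 6), (6, 10), (7, 7), (8, 4)]
edge 1 [(-8, 1), (-7, 2), (-6, 2), (-5, 2), (-4, 1), (-3, 1), (-2, 1), (-1, 1), (0, 1), (1, 1), (2, 1), (3, 1), (4, 1), (5, 1), (6, 1), (7, 1), (8, 1)]
edge -1 [(-8, 1), (-7, 3), (-6, 5), (-5, 3), (-4, 1), (-3, 1), (-2, 10), (-1, 28), (0, 17), (1, 11), (2, 12), (3, 5), (4, 3), (5, 6), (6, 9), (7, 6), (8, 7)]
edge 1 [(-8, 1), (-7, 1), (-6, 1), (-5, 1), (-4, 1), (-3, 1), (-2, 1), (-1, 1), (0, 1), (1, 1), (2, 1), (3, 1), (4, 2), (5, 2), (6, 5), (7, 18), (8, 31)]
edge -1 [(-8, 1), (-7, 1), (-6, 1), (-5, 1), (-4, 1), (-3, 4), (-2, 9), (-1, 12), (0, 13), (1, 10), (2, 3), (3, 1), (4, 1), (5, 1), (6, 1), (7, 1), (8, 1)]
edge 1 [(-8, 1), (-7, 1), (-6, 1), (-5, 9), (-4, 35), (-3, 38), (-2, 10), (-1, 1), (0, 1), (1, 2), (2, 3), (3, 4), (4, 2), (5, 2), (6, 4), (7, 4), (8, 1)]
```

The mid bar lies about 6 mm off the front wall. I'll lower the long bar next to it and slide both towards that wall.

Emit:
play_rows(translation=[[-0.05, 0, 0.6], [0, 0, 0.6], [0, 0, 0.35], [0, 0, 0.18], [0, 0, 0], [0.07, 0, 0], [0.07, 0, 0], [0.08, 0, 0]], twist=[[0, 0, 0], [0, 0, 0], [0, 0, 0], [0, 0, 0], [0, 0, 0], [0, 0, 0], [0, 0, 0], [0, 0, 0]], gripper=[-1, -1, -1, -1, -1, -1, -1, -1])

```text
time: 34.45
tool_pos: [0.5633, 0.0701, 0.2136]
ee_rot: [3.14, 0.006, -3.028]
wrist_force: [1.0, 0.6, -0.8]
width: 0.0679
finger_force: 30.0
```

```bash
python3 - <<'E'
from look import *
from rk import *
look([],())
o=robot.get_obs()['tool_pos'][:2]-B; print(o@[np.cos(BY),np.sin(BY)],o@[-np.sin(BY),np.cos(BY)])
E
```

```text
34.5 [0.5633 0.0701 0.0336] [ 3.14   0.006 -3.028] [ 1.   0.6 -0.8] 0.0679 29.99536156654358
-0.025265203018912767 0.00040916223058638904
```

Emit:
play_rows(translation=[[0.03, 0, 0.02], [0, 0, 0], [0, 0, 0], [0, 0, 0], [0, 0, -0.5], [0, 0, -0.9], [0, 0, -0.9], [0, 0, -0.9]], twist=[[0, 0, 0], [0, 0, 0], [0, 0, 0], [0, 0, 0], [0, 0, 0], [0, 0, 0], [0, 0, 0], [0, 0, 0]], gripper=[-1, 0.75, 0.75, 0.75, 0.75, 0.75, 0.75, 0.75])

```text
time: 35.25
tool_pos: [0.5612, 0.0697, 0.3408]
ee_rot: [3.14, 0.002, -3.028]
wrist_force: [0.6, -0.7, 0.4]
width: 0.0822
finger_force: 0.0
```

Emit:
play_rows(translation=[[0, 0, -0.8], [0, 0, 0], [0, 0, 0]], twist=[[0, 0, 0], [0, 0, 0], [0, 0, 0]], gripper=[0.75, 0.75, 0.75])

```text
time: 35.55
tool_pos: [0.5613, 0.0696, 0.3723]
ee_rot: [3.14, 0.005, -3.028]
wrist_force: [0.2, -0.1, -1.0]
width: 0.082
finger_force: 0.0
```

```bash
python3 - <<'E'
from look import *
look(['soap_mid_mid','soap_long_mid','gift_box'],('wrist','scene'),'p14')
from boxfit import *
from rk import *
m=robot.camera_model('wrist');im=cv2.imread('pics/p14_wrist.png')
edges(im,m,BY,bx(-.067),.06,.046)
edges(im,m,BY,bx(-.027),.068,.046)
lb=(.5985,.354)
plan([((*lb,.20),np.pi-.06),((*lb,.18),np.pi-.06,.03)])
E
```

```text
soap_mid_mid wrist [([0.525, 0.068, 0.023], 0.91)]
soap_mid_mid scene [([0.524, 0.064, 0.023], 0.44)]
soap_long_mid wrist [([0.563, 0.067, 0.026], 0.95)]
soap_long_mid scene [([0.564, 0.07, 0.024], 0.67), ([0.588, 0.074, -0.001], 0.45)]
gift_box wrist [([0.586, 0.072, 0.004], 0.6)]
gift_box scene [([0.588, 0.073, 0.001], 0.94)]
36.0 [0.5613 0.0696 0.1911] [ 3.140e+00  2.000e-03 -3.028e+00] [ 0.2 -0.7  0.1] 0.0822 0.0
edge -1 [(-8, 10), (-7, 23), (-6, 21), (-5, 10), (-4, 4), (-3, 12), (-2, 16), (-1, 22), (0, 29), (1, 28), (2, 18), (3, 7), (4, 1), (5, 0), (6, 0), (7, 0), (8, 0)]
edge 1 [(-8, 1), (-7, 1), (-6, 1), (-5, 1), (-4, 8), (-3, 24), (-2, 31), (-1, 14), (0, 18), (1, 27), (2, 19), (3, 8), (4, 2), (5, 1), (6, 1), (7, 1), (8, 1)]
edge -1 [(-8, 3), (-7, 3), (-6, 3), (-5, 3), (-4, 10), (-3, 25), (-2, 31), (-1, 14), (0, 18), (1, 26), (2, 19), (3, 8), (4, 2), (5, 1), (6, 1), (7, 1), (8, 1)]
edge 1 [(-8, 1), (-7, 1), (-6, 1), (-5, 3), (-4, 12), (-3, 27), (-2, 36), (-1, 30), (0, 15), (1, 5), (2, 2), (3, 2), (4, 2), (5, 2), (6, 2), (7, 2), (8, 2)]
T [[-0.22, 0.87, -0.03], [-0.2, 0.87, -0.03], [-0.18, 0.88, -0.02], [-0.16, 0.88, -0.03], [-0.14, 0.89, -0.02], [-0.12, 0.89, -0.03], [-0.1, 0.89, -0.02], [-0.07, 0.89, -0.03]]
W [[0.0, 0.0, 0.22], [0.0, 0.0, 0.22], [0.0, 0.0, 0.22], [0.0, 0.0, 0.21], [0.01, 0.0, 0.22], [0.0, 0.01, 0.21], [0.01, 0.0, 0.22], [0.0, 0.01, 0.21]]
T [[0.0, 0.0, 0.5]]
W [[0.0, 0.0, 0.0]]
end [0.5985 0.354  0.18  ] [ 3.142 -0.     3.082]
```

Emit:
play_rows(translation=[[-0.22, 0.87, -0.03], [-0.2, 0.87, -0.03], [-0.18, 0.88, -0.02], [-0.16, 0.88, -0.03], [-0.14, 0.89, -0.02], [-0.12, 0.89, -0.03], [-0.1, 0.89, -0.02], [-0.07, 0.89, -0.03]], twist=[[0, 0, 0.22], [0, 0, 0.22], [0, 0, 0.22], [0, 0, 0.21], [0, 0, 0.22], [0, 0, 0.21], [0, 0, 0.22], [0, 0, 0.21]], gripper=[0.55, 0.55, 0.55, 0.55, 0.55, 0.55, 0.55, 0.55])

```text
time: 36.75
tool_pos: [0.5986, 0.3555, 0.3808]
ee_rot: [3.14, 0.003, 3.081]
wrist_force: [0.7, 0.7, 0.6]
width: 0.0733
finger_force: 0.0
```

Emit:
play_rows(translation=[[0, 0, 0.5], [0, 0, 0], [0, 0, 0]], twist=[[0, 0, 0], [0, 0, 0], [0, 0, 0]], gripper=[0.55, 0.55, 0.55])

```text
time: 37.05
tool_pos: [0.5986, 0.3538, 0.3602]
ee_rot: [3.141, 0.002, 3.082]
wrist_force: [0.5, -0.2, 0.4]
width: 0.0731
finger_force: 0.0
```

```bash
python3 - <<'E'
from look import *
look(['soap_short_mid'],('wrist',),'p15')
from boxfit import *
m=robot.camera_model('wrist'); g=G(cv2.imread('pics/p15_wrist.png'))
r=rim(.02,.026,.115); f=lambda p:-map_coordinates(g,pw(m,W(p,r)).T[::-1],order=1,mode='nearest').mean()
print(np.round(min((f((.5985+a,.354+b,y)),.5985+a,.354+b,y) for a in np.arange(-.008,.0081,.001) for b in np.arange(-.008,.0081,.001) for y in np.arange(-.12,.01,.015)),4))
E
```

```text
soap_short_mid wrist [([0.597, 0.355, 0.1], 0.72)]
37.1 [0.5988 0.3533 0.1822] [3.139 0.005 3.081] [-0.5 -0.2  0.5] 0.0726 0.0
[-15.3772   0.5995   0.356   -0.06  ]
```

Emit:
play_rows(translation=[[0, 0.05, 0.7], [0, 0, 0.7], [0, 0, 0.4], [0, 0, 0.17], [0, 0, 0], [0, 0, 0], [0, 0, 0], [0, 0, 0]], twist=[[0, 0, 0], [0, 0, 0], [0, 0, 0], [0, 0, 0], [0, 0, 0], [0, 0, 0], [0, 0, 0], [0, 0, 0]], gripper=[0.55, 0.55, 0.55, 0.55, 0.55, -1, -1, -1])

```text
time: 37.95
tool_pos: [0.5993, 0.3562, 0.2842]
ee_rot: [3.138, 0.006, 3.082]
wrist_force: [-0.1, -0.4, 0.6]
width: 0.0524
finger_force: 0.3
```

Emit:
play_rows(translation=[[0, 0, 0], [0, 0, 0], [0, 0, -0.4], [0, 0, -0.7], [0, 0, -0.7], [0, 0, -0.7], [0, 0, 0]], twist=[[0, 0, 0], [0, 0, 0], [0, 0, 0], [0, 0, 0], [0, 0, 0], [0, 0, 0], [0, 0, 0]], gripper=[-1, -1, -1, -1, -1, -1, -1])

```text
time: 38.65
tool_pos: [0.5988, 0.3562, 0.389]
ee_rot: [3.134, 0.012, 3.082]
wrist_force: [0.8, 0.6, -1.5]
width: 0.052
finger_force: 30.0
```

```bash
python3 - <<'E'
from look import *
look(['soap_short_mid'],('wrist','scene'))
from rk import *
t=bx(.019)
plan([((*t,.16),np.pi+BY),((*t,.10),np.pi+BY,.03)])
E
```

```text
soap_short_mid wrist [([0.598, 0.359, 0.2], 0.6)]
soap_short_mid scene [([0.6, 0.358, 0.195], 0.67)]
38.9 [0.5984 0.3559 0.1999] [3.141 0.    3.082] [ 0.2 -0.9 -1.1] 0.0517 29.994521141052246
T [[-0.08, -0.88, 0.12], [-0.06, -0.88, 0.13], [-0.04, -0.88, 0.12], [-0.02, -0.88, 0.13], [-0.01, -0.88, 0.12], [0.01, -0.88, 0.13], [0.04, -0.87, 0.12], [0.05, -0.88, 0.13]]
W [[0.0, 0.0, -0.22], [0.0, 0.0, -0.22], [0.0, 0.0, -0.21], [0.0, 0.0, -0.22], [0.0, 0.0, -0.21], [0.0, 0.0, -0.22], [0.0, 0.0, -0.21], [0.0, 0.0, -0.22]]
T [[0.0, 0.0, 0.75], [0.0, 0.0, 0.75]]
W [[0.0, 0.0, 0.0], [0.0, 0.0, 0.0]]
end [0.6074 0.0746 0.0998] [ 3.141  0.    -3.028]
```

Emit:
play_rows(translation=[[-0.08, -0.88, 0.12], [-0.06, -0.88, 0.13], [-0.04, -0.88, 0.12], [-0.02, -0.88, 0.13], [-0.01, -0.88, 0.12], [0.01, -0.88, 0.13], [0.04, -0.87, 0.12], [0.05, -0.88, 0.13]], twist=[[0, 0, -0.22], [0, 0, -0.22], [0, 0, -0.21], [0, 0, -0.22], [0, 0, -0.21], [0, 0, -0.22], [0, 0, -0.21], [0, 0, -0.22]], gripper=[-1, -1, -1, -1, -1, -1, -1, -1])

```text
time: 39.65
tool_pos: [0.6071, 0.0733, 0.3391]
ee_rot: [3.14, -0.0, -3.027]
wrist_force: [-0.1, 0.1, -1.2]
width: 0.052
finger_force: 30.0
```

Emit:
play_rows(translation=[[0, 0, 0.5], [0, 0, 0.5], [0, 0, 0.5], [0, 0, 0], [0, 0, 0]], twist=[[0, 0, 0], [0, 0, 0], [0, 0, 0], [0, 0, 0], [0, 0, 0]], gripper=[-1, -1, -1, -1, -1])

```text
time: 40.15
tool_pos: [0.6074, 0.0748, 0.2802]
ee_rot: [3.14, 0.0, -3.028]
wrist_force: [0.3, 0.6, -0.9]
width: 0.0516
finger_force: 30.0
```

```bash
python3 - <<'E'
from look import *
look(['soap_short_mid','soap_long_mid'],('wrist','scene'),'p16')
from rk import *
from boxfit import *
o=robot.get_obs()['tool_pos'][:2]-B; print(o@[np.cos(BY),np.sin(BY)],o@[-np.sin(BY),np.cos(BY)])
m=robot.camera_model('wrist');im=cv2.imread('pics/p16_wrist.png')
edges(im,m,BY,bx(-.027),.068,.046)
E
```

```text
soap_short_mid wrist [([0.606, 0.075, 0.092], 0.96)]
soap_short_mid scene [([0.608, 0.077, 0.091], 0.6), ([0.534, 0.257, -0.003], 0.31)]
soap_long_mid wrist [([0.563, 0.068, 0.024], 0.7)]
soap_long_mid scene [([0.564, 0.069, 0.025], 0.45)]
40.5 [0.6082 0.0749 0.1032] [ 3.14   0.006 -3.028] [-0.2  0.3 -0.5] 0.0518 29.99446213245392
0.019795752674411946 0.00014080317082984596
edge -1 [(-8, 2), (-7, 2), (-6, 2), (-5, 2), (-4, 2), (-3, 2), (-2, 2), (-1, 4), (0, 11), (1, 16), (2, 10), (3, 15), (4, 13), (5, 6), (6, 3), (7, 1), (8, 1)]
edge 1 [(-8, 1), (-7, 1), (-6, 2), (-5, 2), (-4, 2), (-3, 2), (-2, 2), (-1, 2), (0, 5), (1, 12), (2, 19), (3, 18), (4, 7), (5, 2), (6, 2), (7, 2), (8, 2)]
```

Emit:
play_rows(translation=[[-0.05, 0, 0.6], [0, 0, 0.6], [0, 0, 0.35], [0, 0, 0.16], [0, 0, 0], [0.07, 0, 0], [0.07, 0, 0], [0.05, 0, 0]], twist=[[0, 0, 0], [0, 0, 0], [0, 0, 0], [0, 0, 0], [0, 0, 0], [0, 0, 0], [0, 0, 0], [0, 0, 0]], gripper=[-1, -1, -1, -1, -1, -1, -1, -1])

```text
time: 41.25
tool_pos: [0.6032, 0.0743, 0.215]
ee_rot: [3.14, 0.008, -3.028]
wrist_force: [1.9, 0.1, 4.0]
width: 0.0516
finger_force: 30.0
```

Emit:
play_rows(translation=[[0, 0, 0], [0, 0, 0], [0, 0, 0], [0, 0, 0], [0, 0, -0.5], [0, 0, -0.9], [0, 0, -0.9], [0, 0, -0.9]], twist=[[0, 0, 0], [0, 0, 0], [0, 0, 0], [0, 0, 0], [0, 0, 0], [0, 0, 0], [0, 0, 0], [0, 0, 0]], gripper=[-1, 0.5, 0.5, 0.5, 0.5, 0.5, 0.5, 0.5])

```text
time: 42.05
tool_pos: [0.6018, 0.074, 0.3417]
ee_rot: [3.14, 0.001, -3.028]
wrist_force: [0.7, -0.4, 0.5]
width: 0.0704
finger_force: 0.0
```

Emit:
play_rows(translation=[[0, 0, -0.9], [0, 0, -0.9], [0, 0, 0], [0, 0, 0]], twist=[[0, 0, 0], [0, 0, 0], [0, 0, 0], [0, 0, 0]], gripper=[0.5, 0.5, 0.5, 0.5])

```text
time: 42.45
tool_pos: [0.6018, 0.0739, 0.4137]
ee_rot: [3.14, 0.005, -3.028]
wrist_force: [0.0, 0.4, 0.2]
width: 0.0701
finger_force: 0.0
```

```bash
python3 - <<'E'
from look import *
look(['soap_short_mid','soap_long_mid','soap_mid_mid','palm_brush_knob'],('wrist','scene','top'),'p17')
from boxfit import *
from rk import *
m=robot.camera_model('wrist');im=cv2.imread('pics/p17_wrist.png')
edges(im,m,BY,bx(-.027),.068,.046)
edges(im,m,BY,bx(.014),.052,.046)
E
```

```text
soap_short_mid wrist [([0.6, 0.077, 0.029], 0.92)]
soap_short_mid scene []
soap_short_mid top [([0.589, 0.073, -0.003], 0.57), ([0.603, 0.073, 0.024], 0.41)]
soap_long_mid wrist [([0.561, 0.067, 0.026], 0.92)]
soap_long_mid scene [([0.561, 0.068, 0.025], 0.64)]
soap_long_mid top [([0.557, 0.072, 0.031], 0.6)]
soap_mid_mid wrist [([0.523, 0.064, 0.023], 0.63)]
soap_mid_mid scene [([0.526, 0.061, 0.025], 0.43), ([0.729, 0.292, 0.001], 0.32)]
soap_mid_mid top [([0.529, 0.063, 0.027], 0.66)]
palm_brush_knob wrist []
palm_brush_knob scene [([0.505, -0.433, 0.058], 0.6)]
palm_brush_knob top [([0.468, -0.553, 0.063], 0.71), ([0.508, -0.435, 0.061], 0.55), ([0.604, 0.072, 0.021], 0.52)]
43.2 [0.6018 0.0739 0.2336] [ 3.14   0.004 -3.028] [0.3 0.8 1.1] 0.0704 0.0
edge -1 [(-8, 3), (-7, 3), (-6, 3), (-5, 3), (-4, 4), (-3, 9), (-2, 22), (-1, 33), (0, 16), (1, 20), (2, 28), (3, 21), (4, 9), (5, 3), (6, 1), (7, 0), (8, 0)]
edge 1 [(-8, 0), (-7, 0), (-6, 1), (-5, 1), (-4, 1), (-3, 6), (-2, 21), (-1, 34), (0, 26), (1, 19), (2, 23), (3, 26), (4, 18), (5, 11), (6, 6), (7, 5), (8, 5)]
edge -1 [(-8, 0), (-7, 1), (-6, 1), (-5, 1), (-4, 6), (-3, 21), (-2, 33), (-1, 23), (0, 18), (1, 25), (2, 27), (3, 18), (4, 8), (5, 2), (6, 1), (7, 1), (8, 1)]
edge 1 [(-8, 1), (-7, 1), (-6, 1), (-5, 1), (-4, 4), (-3, 15), (-2, 35), (-1, 52), (0, 43), (1, 22), (2, 7), (3, 1), (4, 1), (5, 1), (6, 1), (7, 1), (8, 1)]
```

All three bars are flat and side by side, leaving about 54 mm for the brush. Now I'll go to the dark brush.

```bash
python3 - <<'E'
from rk import *
plan([((.507,-.432,.25),.651)])
E
```

```text
T [[0.14, -0.46, -0.02], [0.1, -0.47, -0.02], [0.05, -0.47, -0.02], [0.0, -0.48, -0.02], [-0.04, -0.47, -0.02], [-0.09, -0.47, -0.02], [-0.13, -0.46, -0.02], [-0.17, -0.44, -0.02]]
W [[0.0, 0.0, 0.96], [0.0, 0.0, 0.96], [0.0, 0.0, 0.96], [0.0, 0.0, 0.96], [0.0, 0.0, 0.97], [0.0, 0.0, 0.96], [0.0, 0.0, 0.97], [0.0, 0.0, 0.96]]
T [[-0.22, -0.42, -0.01], [-0.26, -0.4, -0.02], [-0.29, -0.38, -0.01], [-0.33, -0.34, -0.02], [-0.36, -0.31, -0.01], [-0.39, -0.28, -0.02], [-0.41, -0.24, -0.01], [-0.43, -0.2, -0.02]]
W [[0.0, 0.0, 0.97], [0.0, 0.0, 0.96], [0.0, 0.0, 0.97], [0.0, 0.0, 0.96], [0.0, 0.0, 0.97], [0.0, 0.0, 0.96], [0.0, 0.0, 0.97], [0.0, 0.0, 0.96]]
T [[-0.45, -0.15, -0.01], [-0.46, -0.11, -0.02], [-0.47, -0.06, -0.01], [-0.48, -0.02, -0.02], [-0.48, 0.03, -0.01], [-0.47, 0.07, -0.02], [-0.46, 0.12, -0.01], [-0.45, 0.16, -0.02]]
W [[0.0, 0.0, 0.97], [0.0, 0.0, 0.96], [0.0, 0.0, 0.97], [0.0, 0.0, 0.96], [0.0, -0.01, 0.97], [0.0, -0.01, 0.96], [0.01, 0.0, 0.97], [0.0, -0.01, 0.96]]
T [[-0.43, 0.21, -0.01], [-0.41, 0.25, -0.01], [-0.38, 0.28, -0.02]]
W [[0.01, 0.0, 0.97], [0.0, -0.01, 0.96], [0.0, 0.0, 0.97]]
end [ 0.507  -0.4319  0.25  ] [ 3.141 -0.     0.651]
```

Emit:
play_rows(translation=[[0.14, -0.46, -0.02], [0.1, -0.47, -0.02], [0.05, -0.47, -0.02], [0, -0.48, -0.02], [-0.04, -0.47, -0.02], [-0.09, -0.47, -0.02], [-0.13, -0.46, -0.02], [-0.17, -0.44, -0.02]], twist=[[0, 0, 0.96], [0, 0, 0.96], [0, 0, 0.96], [0, 0, 0.96], [0, 0, 0.97], [0, 0, 0.96], [0, 0, 0.97], [0, 0, 0.96]], gripper=[0.1, 0.1, 0.1, 0.1, 0.1, 0.1, 0.1, 0.1])

```text
time: 44.0
tool_pos: [0.5735, -0.0769, 0.4197]
ee_rot: [3.138, 0.002, 2.481]
wrist_force: [0.1, 0.1, 0.1]
width: 0.0514
finger_force: 0.0
```

Emit:
play_rows(translation=[[-0.22, -0.42, -0.01], [-0.26, -0.4, -0.02], [-0.29, -0.38, -0.01], [-0.33, -0.34, -0.02], [-0.36, -0.31, -0.01], [-0.39, -0.28, -0.02], [-0.41, -0.24, -0.01], [-0.43, -0.2, -0.02]], twist=[[0, 0, 0.97], [0, 0, 0.96], [0, 0, 0.97], [0, 0, 0.96], [0, 0, 0.97], [0, 0, 0.96], [0, 0, 0.97], [0, 0, 0.96]], gripper=[0.1, 0.1, 0.1, 0.1, 0.1, 0.1, 0.1, 0.1])

```text
time: 44.8
tool_pos: [0.5453, -0.2265, 0.424]
ee_rot: [3.137, -0.001, 1.709]
wrist_force: [0.1, 0.3, 0.4]
width: 0.0514
finger_force: 0.0
```

Emit:
play_rows(translation=[[-0.45, -0.15, -0.01], [-0.46, -0.11, -0.02], [-0.47, -0.06, -0.01], [-0.48, -0.02, -0.02], [-0.48, 0.03, -0.01], [-0.47, 0.07, -0.02], [-0.46, 0.12, -0.01], [-0.45, 0.16, -0.02]], twist=[[0, 0, 0.97], [0, 0, 0.96], [0, 0, 0.97], [0, 0, 0.96], [0, 0, 0.97], [0, 0, 0.96], [0, 0, 0.97], [0, 0, 0.96]], gripper=[0.1, 0.1, 0.1, 0.1, 0.1, 0.1, 0.1, 0.1])

```text
time: 45.6
tool_pos: [0.5172, -0.3763, 0.4283]
ee_rot: [3.14, -0.004, 0.937]
wrist_force: [0.0, 0.1, -0.2]
width: 0.0518
finger_force: 0.0
```

Emit:
play_rows(translation=[[-0.43, 0.21, -0.01], [-0.41, 0.25, -0.01], [-0.38, 0.28, -0.02], [0, 0, 0], [0, 0, 0]], twist=[[0, 0, 0.97], [0, 0, 0.96], [0, 0, 0.97], [0, 0, 0], [0, 0, 0]], gripper=[0.1, 0.1, 0.1, 0.1, 0.1])

```text
time: 46.1
tool_pos: [0.507, -0.4318, 0.4295]
ee_rot: [-3.142, -0.005, 0.652]
wrist_force: [-0.6, -0.1, -0.5]
width: 0.0516
finger_force: 0.0
```

```bash
python3 - <<'E'
from look import *
look(['palm_brush_knob','pusher_mid'],('wrist','scene','top'),'p18')
E
```

```text
palm_brush_knob wrist [([0.506, -0.432, 0.058], 0.82)]
palm_brush_knob scene [([0.505, -0.432, 0.061], 0.61)]
palm_brush_knob top [([0.468, -0.556, 0.062], 0.64), ([0.512, -0.432, 0.062], 0.53)]
pusher_mid wrist [([0.423, -0.21, 0.113], 0.58)]
pusher_mid scene [([0.428, -0.214, 0.109], 0.94)]
pusher_mid top [([0.428, -0.211, 0.108], 0.93)]
46.5 [ 0.5072 -0.4314  0.2499] [ 3.141 -0.004  0.652] [-0.2  1.   0.6] 0.0518 0.0
```

View pics/p18_wrist.png

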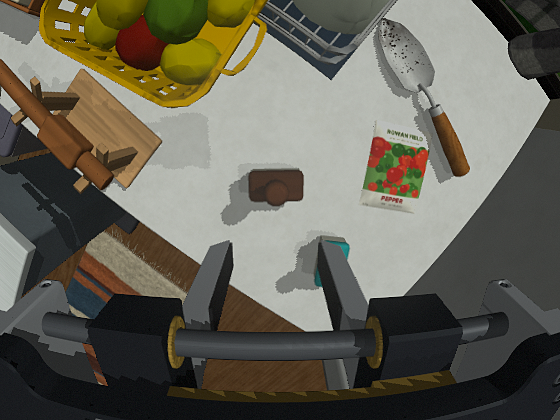

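The wrist view shows the dark wooden brush at (276,188), its long side along the jaw line, and the turquoise look-alike lower right at (335,262). The knob estimate agrees with the tool position, so I'll descend and grip it.

Emit:
play_rows(translation=[[0, 0, 0.8], [0, 0, 0.9], [0, 0, 0.9], [0, 0, 0.9], [0, 0, 0.7], [0, 0, 0.3], [0, 0, 0.12], [0, 0, 0]], twist=[[0, 0.04, 0], [0, 0, 0], [0, 0, 0], [0, 0, 0], [0, 0, 0], [0, 0, 0], [0, 0, 0], [0, 0, 0]], gripper=[0.1, 0.1, 0.1, 0.1, 0.1, 0.1, 0.1, 0.1])

```text
time: 47.35
tool_pos: [0.5085, -0.4313, 0.2456]
ee_rot: [3.14, -0.008, 0.651]
wrist_force: [-0.4, -0.0, 2.0]
width: 0.0517
finger_force: 0.0
```

Emit:
play_rows(translation=[[0, 0, 0], [0, 0, 0], [0, 0, 0], [0, 0, 0], [0, 0, -0.3], [0, 0, -0.5], [0, 0, -0.5], [0, 0, 0]], twist=[[0, 0, 0], [0, 0, 0], [0, 0, 0], [0, 0, 0], [0, 0, 0], [0, 0, 0], [0, 0, 0], [0, 0, 0]], gripper=[-1, -1, -1, -1, -1, -1, -1, -1])

```text
time: 48.15
tool_pos: [0.5084, -0.4319, 0.3017]
ee_rot: [3.133, -0.009, 0.651]
wrist_force: [0.3, -0.4, -0.4]
width: 0.0277
finger_force: 30.0
```

```bash
python3 - <<'E'
from look import *
look(['palm_brush_knob'],('wrist','scene','top'),'p19')
from rk import *
t=bx(.061)
o=robot.get_obs()['tool_pos']
plan([((.507,-.432,.25),.652),((.585,-.2,.25),.35),((*t,.20),BY),((*t,.13),BY)])
E
```

```text
palm_brush_knob wrist [([0.51, -0.434, 0.115], 0.77)]
palm_brush_knob scene [([0.508, -0.432, 0.112], 0.61)]
palm_brush_knob top [([0.47, -0.555, 0.061], 0.66), ([0.523, 0.063, 0.024], 0.49)]
48.5 [ 0.5076 -0.4311  0.1152] [-3.139 -0.008  0.651] [ 0.6 -0.4 -0.3] 0.0274 29.999768435955048
T [[0.0, 0.0, -0.84], [0.0, 0.0, -0.84], [0.0, 0.0, -0.85], [-0.01, 0.0, -0.84], [0.72, -0.49, 0.0], [0.7, -0.52, 0.0], [0.68, -0.55, 0.0], [0.66, -0.58, 0.0]]
W [[-0.01, -0.02, 0.0], [0.0, -0.02, 0.0], [-0.01, -0.02, -0.01], [0.0, -0.02, 0.0], [0.0, 0.0, 0.43], [0.0, 0.0, 0.43], [0.0, 0.0, 0.43], [0.0, 0.0, 0.43]]
T [[0.63, -0.61, 0.0], [0.6, -0.63, 0.0], [0.58, -0.65, 0.0], [0.49, -0.75, 0.16], [0.46, -0.77, 0.16], [0.44, -0.78, 0.16], [0.42, -0.79, 0.15], [0.4, -0.8, 0.16]]
W [[0.0, 0.0, 0.43], [0.0, 0.0, 0.43], [0.0, 0.0, 0.44], [0.0, 0.0, 0.3], [0.0, 0.0, 0.3], [0.0, 0.0, 0.29], [0.0, 0.0, 0.3], [0.0, 0.0, 0.29]]
T [[0.37, -0.82, 0.15], [0.35, -0.83, 0.16], [0.32, -0.83, 0.15], [0.0, 0.0, 0.88], [0.0, 0.0, 0.87]]
W [[0.0, 0.0, 0.3], [0.0, 0.0, 0.29], [0.0, 0.0, 0.3], [0.0, 0.0, 0.0], [0.0, 0.0, 0.0]]
end [0.6492 0.0793 0.13  ] [-3.141  0.     0.113]
```

Emit:
play_rows(translation=[[0, 0, -0.84], [0, 0, -0.84], [0, 0, -0.85], [0, 0, -0.84], [0.72, -0.49, 0], [0.7, -0.52, 0], [0.68, -0.55, 0], [0.66, -0.58, 0]], twist=[[0, -0.02, 0], [0, -0.02, 0], [0, -0.02, 0], [0, -0.02, 0], [0, 0, 0.43], [0, 0, 0.43], [0, 0, 0.43], [0, 0, 0.43]], gripper=[-1, -1, -1, -1, -1, -1, -1, -1])

```text
time: 49.25
tool_pos: [0.5522, -0.2981, 0.4305]
ee_rot: [-3.141, 0.0, 0.477]
wrist_force: [0.7, -0.3, -0.8]
width: 0.0275
finger_force: 30.0
```

Emit:
play_rows(translation=[[0.63, -0.61, 0], [0.6, -0.63, 0], [0.58, -0.65, 0], [0.49, -0.75, 0.16], [0.46, -0.77, 0.16], [0.44, -0.78, 0.16], [0.42, -0.79, 0.15], [0.4, -0.8, 0.16]], twist=[[0, 0, 0.43], [0, 0, 0.43], [0, 0, 0.44], [0, 0, 0.3], [0, 0, 0.3], [0, 0, 0.29], [0, 0, 0.3], [0, 0, 0.29]], gripper=[-1, -1, -1, -1, -1, -1, -1, -1])

```text
time: 50.05
tool_pos: [0.6261, -0.0241, 0.3987]
ee_rot: [-3.142, 0.001, 0.2]
wrist_force: [0.4, -0.4, -0.9]
width: 0.0274
finger_force: 30.0
```

Emit:
play_rows(translation=[[0.37, -0.82, 0.15], [0.35, -0.83, 0.16], [0.32, -0.83, 0.15], [0, 0, 0.5], [0, 0, 0.5], [0, 0, 0.5], [0, 0, 0], [0, 0, 0]], twist=[[0, 0, 0.3], [0, 0, 0.29], [0, 0, 0.3], [0, 0, 0], [0, 0, 0], [0, 0, 0], [0, 0, 0], [0, 0, 0]], gripper=[-1, -1, -1, -1, -1, -1, -1, -1])

```text
time: 50.85
tool_pos: [0.6501, 0.0792, 0.3207]
ee_rot: [3.141, 0.002, 0.112]
wrist_force: [-1.4, 0.1, -0.1]
width: 0.0273
finger_force: 30.0
```

```bash
python3 - <<'E'
from look import *
look(['palm_brush_knob','soap_short_mid','gift_box'],('wrist','scene','top'),'p20')
from rk import *
o=robot.get_obs()['tool_pos'][:2]-B; print(o@[np.cos(BY),np.sin(BY)],o@[-np.sin(BY),np.cos(BY)])
s=cv2.imread('pics/p20_wrist.png');t=cv2.imread('pics/p20_top.png')[150:270,160:280];c=cv2.imread('pics/p20_scene.png')[160:230,210:310]
cv2.imwrite('pics/p20c.png',np.hstack([cv2.resize(s,(440,330)),np.vstack([cv2.resize(t,(300,330))])])) 
cv2.imwrite('pics/p20d.png',np.vstack([cv2.imread('pics/p20c.png')[:, :740],cv2.resize(c,(740,260))]))
E
```

```text
palm_brush_knob wrist [([0.648, 0.082, 0.135], 0.59)]
palm_brush_knob scene [([0.648, 0.079, 0.137], 0.73)]
palm_brush_knob top [([0.468, -0.553, 0.063], 0.72), ([0.652, 0.08, 0.137], 0.44)]
soap_short_mid wrist []
soap_short_mid scene [([0.603, 0.078, 0.027], 0.7)]
soap_short_mid top [([0.604, 0.078, 0.025], 0.65)]
gift_box wrist []
gift_box scene [([0.589, 0.074, 0.001], 0.81)]
gift_box top [([0.591, 0.072, -0.002], 0.73)]
51.5 [0.6502 0.0792 0.1418] [ 3.141e+00 -1.000e-03  1.120e-01] [ 0.6 -0.7 -1.2] 0.0275 29.999778270721436
0.06203190072365337 -0.00026307967512032287
```

View pics/p20d.png

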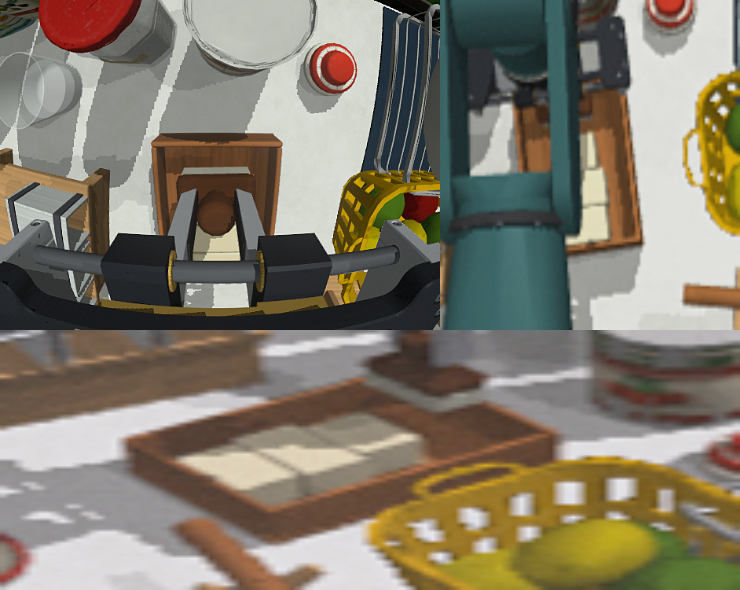

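The bars lie side by side, with the brush upright above the free slot at the back end: wrist (215,210), scene crop (425,380). I'll lower it.

Emit:
play_rows(translation=[[-0.03, 0, 0.5], [0, 0, 0.6], [0, 0, 0.4], [0, 0, 0.18], [0, 0, 0.08], [0, 0, 0], [0, 0, 0], [0, 0, 0]], twist=[[0, 0, 0], [0, 0, 0], [0, 0, 0], [0, 0, 0], [0, 0, 0], [0, 0, 0], [0, 0, 0], [0, 0, 0]], gripper=[-1, -1, -1, -1, -1, -1, -1, 0.1])

```text
time: 52.25
tool_pos: [0.6493, 0.0791, 0.2519]
ee_rot: [3.141, -0.002, 0.112]
wrist_force: [-0.4, 0.3, -1.1]
width: 0.0324
finger_force: 0.0
```

Emit:
play_rows(translation=[[0, 0, 0], [0, 0, 0], [0, 0, 0], [0, 0, -0.4], [0, 0, -0.9], [0, 0, -0.9], [0, 0, -0.9], [0, 0, -0.9]], twist=[[0, 0, 0], [0, 0, 0], [0, 0, 0], [0, 0, 0], [0, 0, 0], [0, 0, 0], [0, 0, 0], [0, 0, 0]], gripper=[0.1, 0.1, 0.1, 0.1, 0.1, 0.1, 0.1, 0.1])

```text
time: 53.05
tool_pos: [0.6486, 0.0791, 0.4144]
ee_rot: [3.141, -0.002, 0.112]
wrist_force: [0.6, -0.2, 0.2]
width: 0.0516
finger_force: 0.0
```

Emit:
play_rows(translation=[[-0.8, -0.8, 0], [-0.8, -0.8, 0], [-0.8, -0.8, 0], [0, 0, 0], [0, 0, 0]], twist=[[0, 0, 0], [0, 0, 0], [0, 0, 0], [0, 0, 0], [0, 0, 0]], gripper=[0.1, 0.1, 0.1, 0.1, 0.1])

```text
time: 53.55
tool_pos: [0.5422, 0.1643, 0.4129]
ee_rot: [3.141, -0.004, 0.113]
wrist_force: [0.0, -0.0, 0.2]
width: 0.0514
finger_force: 0.0
```

```bash
python3 - <<'E'
from look import *
from rk import *
look(['palm_brush_knob','soap_short_mid','soap_long_mid','soap_mid_mid','pusher_mid','pusher_tip','kitchen_timer','tumbler','spoon_rest'],('wrist','scene','top'),'p21')
E
```

```text
palm_brush_knob wrist [([0.646, 0.079, 0.067], 0.89)]
palm_brush_knob scene [([0.644, 0.077, 0.067], 0.76)]
palm_brush_knob top [([0.649, 0.079, 0.068], 0.67), ([0.467, -0.555, 0.064], 0.52)]
soap_short_mid wrist [([0.601, 0.074, 0.028], 0.91)]
soap_short_mid scene [([0.603, 0.078, 0.021], 0.65), ([0.424, -0.216, 0.107], 0.25)]
soap_short_mid top [([0.604, 0.075, 0.022], 0.55), ([0.65, 0.079, 0.069], 0.47)]
soap_long_mid wrist [([0.561, 0.068, 0.026], 0.95)]
soap_long_mid scene [([0.428, -0.213, 0.109], 0.66), ([0.563, 0.071, 0.025], 0.46)]
soap_long_mid top [([0.721, 0.29, 0.002], 0.73), ([0.556, 0.07, 0.03], 0.67)]
soap_mid_mid wrist [([0.521, 0.064, 0.026], 0.91)]
soap_mid_mid scene [([0.524, 0.061, 0.026], 0.62)]
soap_mid_mid top [([0.523, 0.06, 0.028], 0.67)]
pusher_mid wrist [([0.419, -0.21, 0.113], 0.58)]
pusher_mid scene []
pusher_mid top [([0.424, -0.212, 0.108], 0.59)]
pusher_tip wrist [([0.437, -0.061, 0.111], 0.97)]
pusher_tip scene [([0.44, -0.058, 0.111], 0.92)]
pusher_tip top [([0.442, -0.058, 0.107], 0.83)]
kitchen_timer wrist [([0.781, -0.041, -0.001], 0.8)]
kitchen_timer scene []
kitchen_timer top [([0.779, -0.044, -0.0], 0.73)]
tumbler wrist [([0.723, 0.29, 0.003], 0.71), ([0.6, 0.074, 0.026], 0.59), ([0.534, 0.258, 0.002], 0.26)]
tumbler scene [([0.727, 0.294, -0.0], 0.58)]
tumbler top [([0.722, 0.29, -0.001], 0.71)]
spoon_rest wrist [([0.357, 0.08, -0.001], 0.62)]
spoon_rest scene [([0.362, 0.082, -0.003], 0.75)]
spoon_rest top [([0.361, 0.075, 0.003], 0.82), ([0.536, 0.254, 0.072], 0.17)]
55.0 [0.5428 0.1638 0.2312] [ 3.141e+00 -1.000e-03  1.120e-01] [0.5 0.3 0.2] 0.0516 0.0
```

```bash
python3 -c "
from bench import robot
print(robot.close_job())"
```

```text
the job is handed in; nothing more can be done
None
```

I handed the job in at about 55 s: all three soap bars and the brush are flat in the box, the pusher is back in its cradle, and by the last camera check nothing else had moved; no verdict came back.

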